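# Hang the two-tier model display in the surgeon's office

### The arm

A 6-joint arm with a two-finger parallel gripper is mounted at the origin on the work surface. World frame = base frame: x ahead of the robot, y to its left, z up, the work surface at z = 0. Lengths are in m, angles in rad, forces in N, time in s.
With the tool pointing down it reaches from about 0.325 to 0.9 m from the base axis. Payload 6.1 kg.
Tool frame: the origin (TCP) lies at the very end of the fingers, on their centre line; the grasp point (between the pads) lies 19 mm behind it; x points along the fingers, y is the direction in which the jaws open and shut, and the axes are right-handed (so a half turn about x gives the same grasp; the last joint's range is limited). The gripper opens to 85 mm and grips with 20 to 120 N. Pads are 22 mm wide; open, the fingers measure 114 mm over their backs; the gripper's body (76 mm by 85 mm) begins 54 mm behind the grasp point. The pads swing forward as they close: fully open they stand 13 mm farther back than shut.
Start: joints at [1.209, 0.22, 1.526, -0, 1.395, -0.126], TCP at [0.146, 0.608, 0.209] pointing down, gripper open.
Joint ranges: [-2.98, 2.98], [-0.91, 2.08], [0.09, 2.57], [-1.24, 4.39], [0.2, 2.65], [-2.68, 2.68]. Speed limits (rad/s): [2.57, 2.57, 3.01, 3.14, 3.14, 3.14].

### API

Orientations are given as a unit quaternion [w, x, y, z].
In Python, from station import sensors, cams, env gives the robot as it stands.
- The arm moves only by the tool arm_command, never from a script. Its argument "targets" is a list of rows, each an object of numbers: "fingers": the finger opening in cm, from 0 to 8.54; "tx", "ty", "tz": the shift along the tool's x, y, z in cm; "wx", "wy", "wz": the turn, a rotation vector about the tool's x, y, z in units of 6 degrees (1.0 is 6 degrees). A call has 1 to 8 rows; each row shifts and turns the commanded pose from where the row before left it, along the tool's axes as they then stand; what a row does not reach is not made up. A row lasts 1/12 s, in which the tool goes at most 41.7 mm and 7.16 degrees, less where a joint would pass 70% of its speed; a pose out of reach is approached as far as the arm can. A call is refused whole if a number of a shift passes 4.17 or a number of a turn 1, either way. A call with a gripper value outside its range is refused whole. The fingers move at their own pace and stop on an object; "grip_force" is the grip in N (left out, the last holds). Time passes only in rows, so rows that do not move let the fingers close. It gives the time, the measured TCP pose, the force and the opening at its end, in the units of the state.
- sensors.read_state(): the state, without advancing time (a new reading comes with each control period).
- cams.capture(name): name is "scene" or "top" or "wrist"; returns (picture, depth): 400x640x3 uint8, red, green, blue; 400x640 float32, m along the optical axis (not along the pixel's ray), 0 where there is no reading.
- cams.get_calibration(name): a dict with "fx", "fy", "cx", "cy" (pixels), "world_to_cam" (4x4, takes a point from world to camera coordinates); the wrist camera has in their place "T_tool_cam" (4x4, takes a point from camera to tool coordinates, whose origin is the TCP and whose axes are the tool frame's). Camera axes: x right, y up, looking along -z (the intrinsics and any distortion apply to the point x, -y, -z); pixel columns grow to the right and rows downward; lengths in m; the calibration is good to about 2 mm. A picture is of the moment at which its call begins: read the wrist's pose just before it. get_calibration takes no time and is no camera call.
- env.finish_job(): hands the job in, once; it reports no verdict.
The state is a dict: "time": time; "q": joint angles; "qd": joint speeds; "tau": joint torques, N m; "ee_pos": TCP position; "tcp_rot": TCP orientation; "contact_force": force on the tool from outside, world axes, zero at the start; "wrist_torque": the same for the moment, N m; "gripper_width": opening from 0.0 (shut) to 1.0 (fully open).
Only numpy, scipy, OpenCV 4.12 (cv2) and the standard library are available. Lean on these libraries where they do the work, as an engineer would, in place of code of your own. Each camera call takes 0.05 s, during which the arm holds its last target.

### The job

Put up the two-tier display of jaw models on the desk: take the shorter wooden plaque (the one with a wire loop below it) out of its holder and hang it by its hook on the bar of the white-based display stand, then take the taller plaque (no loop) and hang it by its hook from the wire loop under the first plaque. Leave both hanging freely and still, one below the other, and do not disturb the other things on the desk.

Things in the scene. Friction and masses are not known exactly. Their poses are not given: they have to be found in the camera images.
- upper: Shorter plaque as a whole, about 0.16 kg; origin at the middle of its wooden underside. Axes: x from its front (block side) to its back, y across, z up. With hook, loop and what it hangs from above and behind the block, it is best held by the block from the front side with the tool leaning about 35 to 40 deg, fingers pointing forward and down.
- upper_block (a point): Centre of the white block on the shorter plaque: block 50 mm wide (y), 36 deep (x), 36 tall, half-way up on the front of a dark wood plaque 50 mm wide, 14 thick, 80 tall, whose mid-plane is 25 mm behind this point. Strap hook on top, wire loop below. At the start it stands upright in one of the two holders.
- upper_hook (a point): In the crown of its hook, 73.5 mm above and 21 mm behind upper_block; hanging, 1 to 5 mm above the bar's axis. Hook: steel strap 16 mm wide, 3 thick. From this point, the shank lies 7 to 11 mm in front (-x), the lip 11 to 15 mm behind (+x), ending 14 mm below; the wood is 33 mm below. It goes +x over a bar (bar between lip and wood), then down.
- upper_loop (a point): Middle of the lower, horizontal wire (along y) of the loop under the shorter plaque: 79 mm below and 25 mm behind upper_block. Wire 6 mm thick; the opening above it is 28 mm wide and 36 mm high, up to the plaque's underside.
- lower: Taller plaque as a whole, about 0.16 kg; origin at the middle of its underside, axes as upper. When it is hung the shorter plaque is right above it, so hold it by the block from the front side with the tool leaning about 35 to 40 deg.
- lower_block (a point): Centre of the white block on the taller plaque: the same block (50 mm wide, 36 deep, 36 tall), 40 mm below the top edge on the front of a dark wood plaque 50 mm wide, 14 thick, 100 tall, whose mid-plane is 25 mm behind this point. Same hook on top, no loop. At the start it stands upright in the other holder.
- lower_hook (a point): In the crown of the taller plaque's hook, which is the same as the other's: 73.5 mm above and 21 mm behind lower_block; hanging, 1 to 5 mm above the wire's axis.
- stand: Display stand, fixed, placed and turned differently every time: white base plate 130 x 240 x 12 mm, two steel posts 14 mm thick at y = -100 and +100 mm, 349 mm tall, joined by the bar. Origin: centre of the underside; its -x axis is the front, which looks roughly at the robot; y along the bar.
- stand_bar (a point): Middle of the stand's horizontal bar (along the stand's y): round, 8 mm thick, 200 mm long, its axis 335 mm above the desk.
- holder_a: Wooden holder, fixed: base 100 x 70 x 6 mm with four upright cheeks up to 95 mm that form a slot 18 mm wide along its y, open at top and middle. A plaque stands 15 mm deep in it, on ledges 80 mm up, and is lifted straight up. Either plaque may be at either place. Origin: centre of the underside.
- holder_b: The other holder, just the same.
- mug: White mug, 76 mm wide, 85 mm tall, to be left alone. Origin: centre of its underside.
- jar: Amber jar, 56 mm wide, 75 mm tall, to be left alone. Origin: centre of its underside.
- probe: Hand instrument with black handle, 170 mm long, lying on the desk in front of the stand, to be left alone.
- cast: Plaster cast of a dental arch, 60 x 75 x 28 mm, to be left alone. Origin: centre of its underside.
- tape: Grey roll, 70 mm wide, 20 mm high, lying on the desk, to be left alone. Origin: centre of its underside.
Not all that is in view belongs to the job. What is shaped like the upper but pink or yellow is not meant. What is shaped like the lower but blue is not meant.

How it is judged:
On the way, in this order (a step that is already met when the one before it is completed fails the run):
1. the shorter plaque hangs by its hook on the stand's bar, let go by the gripper, with the taller plaque not yet on it (x of upper_hook in the frame of stand_bar between -0.008 and 0.008 m and z of upper_hook in the frame of stand_bar between -0.003 and 0.01 m and y of upper_hook in the frame of stand_bar between -0.085 and 0.085 m and angle between upper_block's own z axis and vertical below 0.2 rad and contact force between upper and stand above 0.3 N and contact force between the fingers and upper below 0.05 N and contact force between lower and upper below 0.01 N), for 0.2 s.
2. the taller plaque hangs by its hook from the loop under the shorter plaque, which still hangs on the bar (x of upper_hook in the frame of stand_bar between -0.008 and 0.008 m and z of upper_hook in the frame of stand_bar between -0.003 and 0.01 m and y of upper_hook in the frame of stand_bar between -0.085 and 0.085 m and angle between each of upper_block, lower_block's own z axis and vertical below 0.2 rad and contact force between upper and stand above 0.3 N and x of lower_hook in the frame of upper_loop between -0.008 and 0.008 m and z of lower_hook in the frame of upper_loop between -0.003 and 0.01 m and y of lower_hook in the frame of upper_loop between -0.015 and 0.015 m and contact force between lower and upper above 0.3 N), for 0.2 s.
At the end, for the whole second after the job is handed in: Shorter plaque hangs by its hook on the bar, taller one on the loop's lower wire: hook points within 8 mm front to back and 3 mm below to 10 mm above the bar or wire, between the posts / within 15 mm sideways; both lean under 0.2 rad, bear there, and move slower than 0.06 m/s (all of step 2 and linear speed of each of upper, lower below 0.06 m/s); the robot touches nothing.
It fails at once if the mug, jar, hand instrument, plaster cast or roll is moved more than 20 mm (distance of any of mug, jar, probe, cast, tape from where it was at the start of the episode above 0.02 m).
It also fails if it takes over 67 s, if anything falls off the work surface, if the arm or the gripper's body presses on something with over 40 N, if the wrist force passes 120 N, or if a joint passes its speed limit or range.

## Working session

There is one attempt and no reset: what is moved stays moved. The work goes in short steps, Python scripts to look and compute and a tool call to move; the robot and the scene stay as the last step left them, time stands still between calls to the robot, and variables do not carry over. Pictures are saved under pics/ and viewed, and the job is handed in when it is done.

Besides the shell and the picture viewer there is one more tool, called after "Request:" by a JSON object that holds its "method" and its "body", one argument or row to a line. arm_command: Moves the arm, as the interface text tells. Its arguments: {"type":"object","properties":{"targets":{"type":"array"},"grip_force":{"type":"number"}},"required":["targets"]}

```bash
mkdir -p pics; ls; python3 - <<'E'
from station import sensors,cams,env
import cv2,numpy as np
s=sensors.read_state();print(s)
for n in ["scene","top"]:
    p,d=cams.capture(n);cv2.imwrite(f"pics/{n}0.png",p[:,:,::-1]);np.savez(f"{n}0.npz",p=p,d=d)
    print(n,{k:np.round(v,4).tolist() for k,v in cams.get_calibration(n).items()})
print(cams.get_calibration("wrist"))
E
```

```text
pics
{'time': 0.0, 'q': array([ 1.20890051e+00,  2.21210533e-01,  1.52759070e+00, -2.01167934e-05,
        1.39469670e+00, -1.26065310e-01]), 'qd': array([ 1.77225700e-03, -4.47406507e-05, -7.37201381e-04, -4.03778666e-04,
       -1.82415353e-03, -1.31643123e-03]), 'tau': array([ 3.00755237e-04, -4.96889234e+01, -3.89407969e+01, -9.49624336e-05,
        1.09558782e-02,  4.20616834e-05]), 'ee_pos': array([0.14579452, 0.60710422, 0.20811974]), 'tcp_rot': array([ 0.70204056,  0.08252895,  0.70235242, -0.08383967]), 'contact_force': array([ 0.29905157, -0.25073641,  0.56293983]), 'wrist_torque': array([ 0.01975033, -0.02504008, -0.0114231 ]), 'gripper_width': 0.9992687205376559}
scene {'fx': 445.3089, 'fy': 445.3089, 'cx': 315.4829, 'cy': 205.7916, 'world_to_cam': [[-0.4698, 0.8828, 0.001, 0.2004], [-0.6133, -0.3272, 0.7189, 0.1438], [0.6349, 0.3371, 0.6952, -1.7359], [0.0, 0.0, 0.0, 1.0]]}
top {'fx': 452.2484, 'fy': 452.2484, 'cx': 316.9628, 'cy': 199.2511, 'world_to_cam': [[-0.0094, -0.9998, 0.0174, 0.0065], [0.9884, -0.0067, 0.152, -0.5274], [-0.1518, 0.0186, 0.9882, -1.3733], [0.0, 0.0, 0.0, 1.0]]}
{'fx': 333.1044590055095, 'fy': 333.1044590055095, 'cx': 315.20144233184686, 'cy': 195.11703822591744, 'T_tool_cam': array([[-2.62190062e-04,  2.74114297e-01, -9.61697085e-01,
        -1.64400483e-01],
       [ 9.99999859e-01,  5.14992817e-04, -1.25843296e-04,
         1.02952598e-04],
       [ 4.60771644e-04, -9.61696983e-01, -2.74114393e-01,
        -6.99959574e-02],
       [ 0.00000000e+00,  0.00000000e+00,  0.00000000e+00,
         1.00000000e+00]])}
```

View pics/scene0.png

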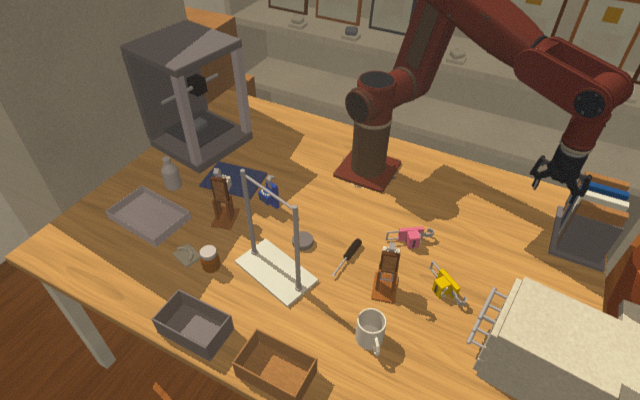

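View pics/top0.png

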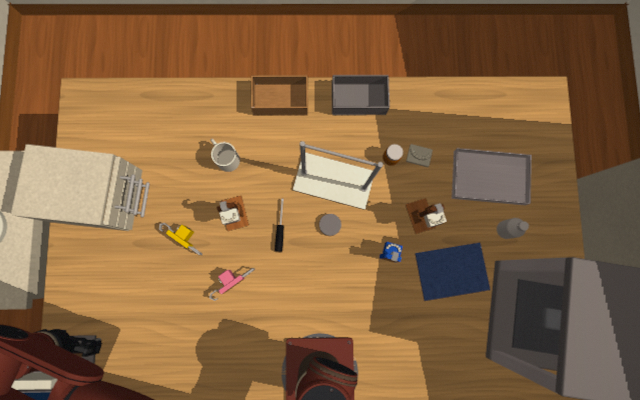

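```bash
cat > h.py <<'E'
from station import sensors,cams,env
import cv2,numpy as np
from scipy.spatial.transform import Rotation as R
def cal(n):
    c=cams.get_calibration(n);return c,np.array([[c['fx'],0,c['cx']],[0,c['fy'],c['cy']],[0,0,1]])
def tool():
    s=sensors.read_state();q=s['tcp_rot'];T=np.eye(4);T[:3,:3]=R.from_quat([q[1],q[2],q[3],q[0]]).as_matrix();T[:3,3]=s['ee_pos'];return T
def camT(n,T=None):
    """cam->world"""
    c=cams.get_calibration(n)
    return np.linalg.inv(c['world_to_cam']) if 'world_to_cam' in c else T@c['T_tool_cam']
def cloud(n,d,T=None):
    c,K=cal(n);v,u=np.mgrid[:400,:640]
    P=np.stack([(u-c['cx'])/c['fx']*d,-(v-c['cy'])/c['fy']*d,-d],-1)
    M=camT(n,T);W=P@M[:3,:3].T+M[:3,3];W[d<=0]=np.nan;return W
def proj(n,X,T=None):
    c,K=cal(n);M=np.linalg.inv(camT(n,T));p=np.atleast_2d(X)@M[:3,:3].T+M[:3,3]
    return np.stack([c['fx']*p[:,0]/-p[:,2]+c['cx'],c['cy']-c['fy']*p[:,1]/-p[:,2]],-1)
E
python3 - <<'E'
from h import *
a=np.load('scene0.npz');b=np.load('top0.npz')
def crop(p,x,y,w,h,s): return cv2.resize(p[y:y+h,x:x+w,::-1],(w*s,h*s),interpolation=cv2.INTER_CUBIC)
A=np.hstack([crop(a['p'],195,160,100,80,4),crop(a['p'],350,220,100,80,4)])
B=np.hstack([crop(b['p'],195,170,100,75,4),crop(b['p'],375,180,100,75,4)])
cv2.imwrite('pics/crop0.png',np.vstack([A,B])[:600])
E
```

```text
(no output)
```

View pics/crop0.png

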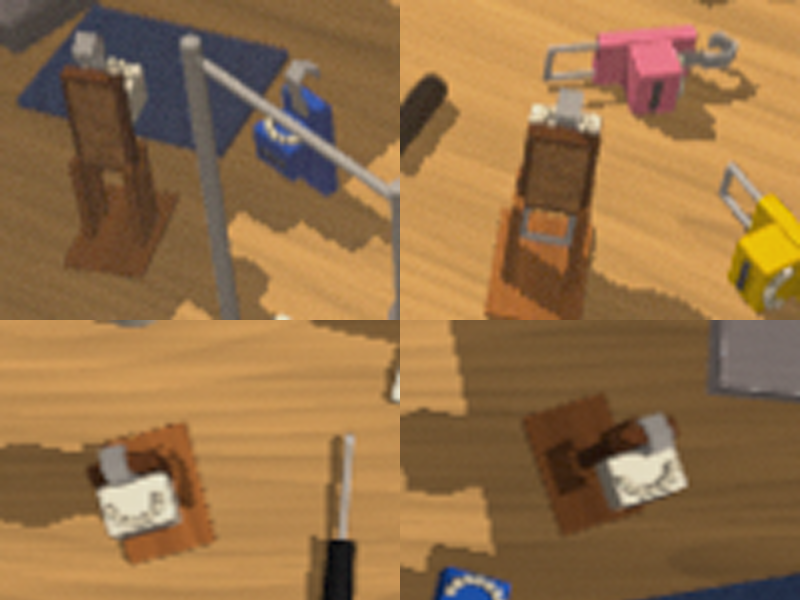

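```bash
python3 - <<'E'
from h import *
T=tool();print(T.round(3))
W={n:cloud(n,np.load(n+'0.npz')['d']) for n in['scene','top']}
for n in W:
    w=W[n];z=w[...,2]
    # table plane check
    m=np.isfinite(z)&(abs(z)<.015);print(n,'table med z',np.median(z[m]))
print(W['top'][212,230],W['top'][215,430],W['top'][155,340],W['scene'][190,225],W['scene'][262,388])
A=np.vstack([w.reshape(-1,3) for w in W.values()]);A=A[np.isfinite(A[:,2])]
np.save('A.npy',A)
b=A[(A[:,2]>.325)&(A[:,2]<.36)&(A[:,0]>.4)&(A[:,0]<.8)&(abs(A[:,1])<.25)]
print(len(b),b.min(0),b.max(0))
for n in W:
    w=W[n].reshape(-1,3);q=w[(w[:,2]>.32)&(w[:,2]<.36)&(w[:,0]>.4)&(w[:,0]<.8)&(abs(w[:,1])<.25)]
    c=q.mean(0);u,s,v=np.linalg.svd(q-c);print(n,len(q),c,v[0],(q@v[0]).min()-c@v[0],(q@v[0]).max()-c@v[0],'z pct',np.percentile(q[:,2],[5,50,95]))
E
```

```text
[[-0.001  0.234  0.972  0.146]
 [-0.002  0.972 -0.234  0.607]
 [-1.    -0.002 -0.     0.208]
 [ 0.     0.     0.     1.   ]]
scene table med z 0.0009747356989331379
top table med z -0.00036263512424228317
[0.47632842 0.25455178 0.14233822] [ 0.46143253 -0.31802791  0.15927427] [ 0.59281135 -0.05068794  0.33936736] [ 0.4739516  -0.30736163  0.13570341] [0.49661467 0.2663656  0.12672594]
586 [ 0.55967536 -0.1540846   0.32587452] [0.62812997 0.05242114 0.35531142]
scene 294 [ 0.59609265 -0.04639552  0.33783133] [0.27217922 0.96221815 0.00739621] -0.1107243245706002 0.1033520970110808 z pct [0.32320213 0.33830294 0.34932913]
top 316 [ 0.59272647 -0.05064075  0.33889657] [-0.26854019 -0.9632617  -0.00361458] -0.10619037071326595 0.10675763296859428 z pct [0.33293239 0.33808256 0.34867995]
```

```bash
cat > fit.py <<'E'
from h import *
from scipy.optimize import least_squares
def box(p,c,h):
    q=abs(p-np.array(c))-np.array(h);return np.linalg.norm(np.maximum(q,0),axis=1)+np.minimum(q.max(1),0)
def cap(p,a,b,r):
    a=np.array(a);b=np.array(b);t=np.clip((p-a)@(b-a)/((b-a)@(b-a)),0,1);return np.linalg.norm(p-a-t[:,None]*(b-a),axis=1)-r
def m_stand(p): # origin base centre underside
    f=[box(p,[0,0,.006],[.065,.12,.006]),cap(p,[0,-.1,.335],[0,.1,.335],.004)]
    f+=[cap(p,[0,s*.1,0],[0,s*.1,.342],.007) for s in(-1,1)]
    return np.min(f,0)
def m_plaque(p,Hb,Ht): # origin block centre; Hb below, Ht above
    f=[box(p,[0,0,0],[.018,.025,.018]),box(p,[.025,0,(Ht-Hb)/2],[.007,.025,(Ht+Hb)/2])]
    f+=[box(p,[.012,0,Ht+.018],[.002,.008,.02])]
    return np.min(f,0)
up=lambda p:m_plaque(p,.04,.04)
lo=lambda p:m_plaque(p,.06,.04)
def fit(P,f,x0,z0,tol=.004,gate=.02,full=False):
    """x,y,yaw[,z,roll,pitch]"""
    x=np.array(x0,float)
    if full:x=np.r_[x,z0,0,0]
    def tr(x):
        z=x[3] if full else z0
        M=R.from_euler('ZYX',[x[2],x[5] if full else 0,x[4] if full else 0]).as_matrix()
        return M,np.array([x[0],x[1],z])
    for g in (gate*2,gate,gate/2,gate/2):
        M,t=tr(x);Q=(P-t)@M;s=P[abs(f(Q))<g]
        def res(x):
            M,t=tr(x);return f((s-t)@M)
        r=least_squares(res,x,loss='cauchy',f_scale=tol,x_scale=np.r_[.01,.01,.1,[.01,.1,.1] if full else []]);x=r.x
    return x,len(s),np.median(abs(res(x)))
E
python3 - <<'E'
from fit import *
from h import *
W={n:cloud(n,np.load(n+'0.npz')['d']).reshape(-1,3) for n in['scene','top']}
W['both']=np.vstack([W['scene'],W['top']])
for n,w in W.items():
    w=w[np.isfinite(w[:,2])]
    s=w[(w[:,2]>.008)&(np.hypot(w[:,0]-.594,w[:,1]+.05)<.17)]
    print(n,'stand',fit(s,m_stand,[.594,-.05,-.27],0))
    for nm,f,c,z in(('up',up,(.49,.255),.12),('lo',lo,(.46,-.318),.14)):
        s=w[(w[:,2]>.1)&(np.hypot(w[:,0]-c[0],w[:,1]-c[1])<.07)]
        for y0 in(.2,-.2):print(n,nm,len(s),fit(s,f,[*c,y0],z))
E
```

```text
scene stand (array([ 0.59255483, -0.0512526 , -0.27361049]), 3497, np.float64(0.0012872806064817182))
scene up 426 (array([0.46644159, 0.26156608, 0.29134587]), 389, np.float64(0.001304068758253161))
scene up 426 (array([0.46653035, 0.26115883, 0.28474796]), 389, np.float64(0.001287460349743418))
scene lo 474 (array([ 0.46491399, -0.33126939,  0.3375223 ]), 459, np.float64(0.0018544788363642059))
scene lo 474 (array([ 0.45241849, -0.33476108,  0.28599052]), 440, np.float64(0.001299265354330358))
top stand (array([ 0.59381046, -0.05097208, -0.27310207]), 2963, np.float64(0.0014827854776676974))
top up 390 (array([0.46713724, 0.26130483, 0.26138191]), 370, np.float64(0.0013028189085257103))
top up 390 (array([0.46713724, 0.26130483, 0.26138191]), 370, np.float64(0.0013028189577218331))
top lo 391 (array([ 0.4545724 , -0.33458011,  0.30851197]), 370, np.float64(0.0012585054063320648))
top lo 391 (array([ 0.4545724 , -0.33458011,  0.30851197]), 370, np.float64(0.0012585054053632348))
both stand (array([ 0.5929525 , -0.05129975, -0.27333299]), 6459, np.float64(0.0013884027901491895))
both up 816 (array([0.46671824, 0.26105683, 0.27611835]), 759, np.float64(0.0012914723840490479))
both up 816 (array([0.46671824, 0.26105683, 0.27611835]), 759, np.float64(0.0012914723840490479))
both lo 865 (array([ 0.46367337, -0.33175165,  0.35857668]), 832, np.float64(0.0022749999695855136))
both lo 865 (array([ 0.452686  , -0.33482469,  0.28898105]), 806, np.float64(0.0012447881904586937))
```

```bash
cat > plan.py <<'E'
from h import *
def grasp_R(yaw,lean_deg=40):
    a=np.radians(lean_deg);x=np.array([np.sin(a)*np.cos(yaw),np.sin(a)*np.sin(yaw),-np.cos(a)])
    y=np.array([-np.sin(yaw),np.cos(yaw),0]);return np.stack([x,y,np.cross(x,y)],1)
def mk(Rm,p):
    T=np.eye(4);T[:3,:3]=Rm;T[:3,3]=p;return T
def rows(T0,T1,N,dec=2):
    D=np.linalg.inv(T0)@T1;w=R.from_matrix(D[:3,:3]).as_rotvec()/N
    S=sum(R.from_rotvec(w*k).as_matrix() for k in range(N));t=np.linalg.solve(S,D[:3,3])
    tt=np.round(t*100,dec);ww=np.round(np.degrees(w)/6,dec)
    d=mk(R.from_rotvec(np.radians(ww*6)).as_matrix(),tt/100);T=T0.copy();path=[]
    for k in range(N):T=T@d;path.append(T[:3,3].round(3).tolist())
    print(N,'rows: t',tt.tolist(),'w',ww.tolist(),'| mm/row',np.linalg.norm(t*1000).round(1),'deg/row',np.degrees(np.linalg.norm(w)).round(2))
    print(' end',T[:3,3].round(4),'err mm',np.round((T[:3,3]-T1[:3,3])*1000,1),'roterr',np.degrees(R.from_matrix(T[:3,:3].T@T1[:3,:3]).magnitude()).round(2),'mid',path[N//2],'q3',path[N//4],path[3*N//4])
    return T
E
python3 - <<'E'
from plan import *
T0=tool();b=np.array([.467,.261,.12]);Rm=grasp_R(.275)
T1=mk(Rm,b+Rm[:,0]*(.017-.12))
for N in(16,20):rows(T0,T1,N)
E
```

```text
16 rows: t [0.52, -2.31, 1.57] w [-0.29, -0.41, 0.11] | mm/row 28.4 deg/row 3.08
 end [0.4032 0.242  0.1991] err mm [-0.  -1.   0.2] roterr 0.37 mid [0.268, 0.386, 0.181] q3 [0.205, 0.48, 0.187] [0.342, 0.3, 0.186]
20 rows: t [0.42, -1.85, 1.25] w [-0.23, -0.33, 0.09] | mm/row 22.7 deg/row 2.46
 end [0.403  0.242  0.1989] err mm [-0.3 -1.   0. ] roterr 0.77 mid [0.265, 0.39, 0.181] q3 [0.202, 0.485, 0.188] [0.338, 0.304, 0.185]
```

Request:
{"method": "arm_command", "body": {
  "targets": [
    {"tx": 0.52, "ty": -2.31, "tz": 1.57, "wx": -0.29, "wy": -0.41, "wz": 0.11, "fingers": 8.54},
    {"tx": 0.52, "ty": -2.31, "tz": 1.57, "wx": -0.29, "wy": -0.41, "wz": 0.11, "fingers": 8.54},
    {"tx": 0.52, "ty": -2.31, "tz": 1.57, "wx": -0.29, "wy": -0.41, "wz": 0.11, "fingers": 8.54},
    {"tx": 0.52, "ty": -2.31, "tz": 1.57, "wx": -0.29, "wy": -0.41, "wz": 0.11, "fingers": 8.54},
    {"tx": 0.52, "ty": -2.31, "tz": 1.57, "wx": -0.29, "wy": -0.41, "wz": 0.11, "fingers": 8.54},
    {"tx": 0.52, "ty": -2.31, "tz": 1.57, "wx": -0.29, "wy": -0.41, "wz": 0.11, "fingers": 8.54},
    {"tx": 0.52, "ty": -2.31, "tz": 1.57, "wx": -0.29, "wy": -0.41, "wz": 0.11, "fingers": 8.54},
    {"tx": 0.52, "ty": -2.31, "tz": 1.57, "wx": -0.29, "wy": -0.41, "wz": 0.11, "fingers": 8.54}
  ]
}}

```text
time: 0.77
ee_pos: [0.2515, 0.4078, 0.1813]
tcp_rot: [0.82, 0.013, 0.572, 0.022]
contact_force: [-0.1, 0.5, 0.5]
gripper_width: 0.997
```

Request:
{"method": "arm_command", "body": {
  "targets": [
    {"tx": 0.52, "ty": -2.31, "tz": 1.57, "wx": -0.29, "wy": -0.41, "wz": 0.11},
    {"tx": 0.52, "ty": -2.31, "tz": 1.57, "wx": -0.29, "wy": -0.41, "wz": 0.11},
    {"tx": 0.52, "ty": -2.31, "tz": 1.57, "wx": -0.29, "wy": -0.41, "wz": 0.11},
    {"tx": 0.52, "ty": -2.31, "tz": 1.57, "wx": -0.29, "wy": -0.41, "wz": 0.11},
    {"tx": 0.52, "ty": -2.31, "tz": 1.57, "wx": -0.29, "wy": -0.41, "wz": 0.11},
    {"tx": 0.52, "ty": -2.31, "tz": 1.57, "wx": -0.29, "wy": -0.41, "wz": 0.11},
    {"tx": 0.52, "ty": -2.31, "tz": 1.57, "wx": -0.29, "wy": -0.41, "wz": 0.11},
    {"tx": 0.52, "ty": -2.31, "tz": 1.57, "wx": -0.29, "wy": -0.41, "wz": 0.11}
  ]
}}

```text
$.targets[0]: bad value
```

```bash
cat > look.py <<'E'
from fit import *
from plan import *
def snap(n,tag):
    T=tool();p,d=cams.capture(n);cv2.imwrite(f'pics/{n}_{tag}.png',p[:,:,::-1]);np.savez(f'{n}_{tag}.npz',p=p,d=d,T=T)
    w=cloud(n,d,T).reshape(-1,3);return w[np.isfinite(w[:,2])],T
E
python3 - <<'E'
from look import *
w,T=snap('wrist','1');s=sensors.read_state();print(s['time'],s['q'].round(3),T.round(4))
q=w[(w[:,2]>.1)&(np.hypot(w[:,0]-.49,w[:,1]-.265)<.09)]
print(len(q),fit(q,up,[.467,.261,.275],.12),fit(q,up,[.467,.261,.275],.12,full=True))
E
```

```text
0.8167 [ 1.056 -0.283  2.118 -0.317  1.106 -0.415] [[ 0.3449 -0.0204  0.9384  0.2515]
 [ 0.0512  0.9987  0.0029  0.4078]
 [-0.9373  0.047   0.3455  0.1813]
 [ 0.      0.      0.      1.    ]]
0 (array([0.467, 0.261, 0.275]), 0, np.float64(nan)) (array([0.467, 0.261, 0.275, 0.12 , 0.   , 0.   ]), 0, np.float64(nan))
  return _methods._mean(a, axis=axis, dtype=dtype,
  ret = ret.dtype.type(ret / rcount)
```

View pics/wrist_1.png

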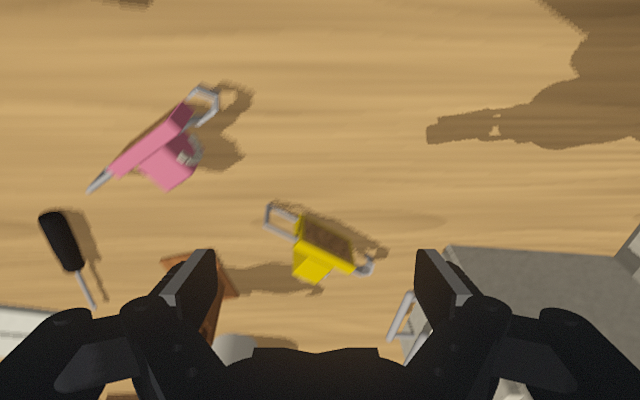

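```bash
python3 - <<'E'
from plan import *
T0=tool();b=np.array([.467,.261,.12]);Rm=grasp_R(.275)
f=np.array([np.cos(.275),np.sin(.275),0])
T1=mk(Rm,b+Rm[:,0]*.017-f*.04+[0,0,.09])
for N in(8,10):rows(T0,T1,N)
E
```

```text
8 rows: t [0.76, -2.17, 1.96] w [-0.29, -0.4, 0.11] | mm/row 30.2 deg/row 3.04
 end [0.4391 0.2532 0.1965] err mm [ 0.1  0.1 -0.5] roterr 0.15 mid [0.365, 0.304, 0.182] q3 [0.318, 0.342, 0.178] [0.414, 0.269, 0.191]
10 rows: t [0.61, -1.74, 1.56] w [-0.23, -0.32, 0.09] | mm/row 24.2 deg/row 2.43
 end [0.4389 0.2532 0.1965] err mm [-0.2  0.1 -0.5] roterr 0.13 mid [0.361, 0.308, 0.182] q3 [0.305, 0.353, 0.178] [0.399, 0.28, 0.188]
```

Request:
{"method": "arm_command", "body": {
  "targets": [
    {"tx": 0.76, "ty": -2.17, "tz": 1.96, "wx": -0.29, "wy": -0.4, "wz": 0.11, "fingers": 8.54},
    {"tx": 0.76, "ty": -2.17, "tz": 1.96, "wx": -0.29, "wy": -0.4, "wz": 0.11, "fingers": 8.54},
    {"tx": 0.76, "ty": -2.17, "tz": 1.96, "wx": -0.29, "wy": -0.4, "wz": 0.11, "fingers": 8.54},
    {"tx": 0.76, "ty": -2.17, "tz": 1.96, "wx": -0.29, "wy": -0.4, "wz": 0.11, "fingers": 8.54},
    {"tx": 0.76, "ty": -2.17, "tz": 1.96, "wx": -0.29, "wy": -0.4, "wz": 0.11, "fingers": 8.54},
    {"tx": 0.76, "ty": -2.17, "tz": 1.96, "wx": -0.29, "wy": -0.4, "wz": 0.11, "fingers": 8.54},
    {"tx": 0.76, "ty": -2.17, "tz": 1.96, "wx": -0.29, "wy": -0.4, "wz": 0.11, "fingers": 8.54},
    {"tx": 0.76, "ty": -2.17, "tz": 1.96, "wx": -0.29, "wy": -0.4, "wz": 0.11, "fingers": 8.54}
  ]
}}

```text
time: 1.48
ee_pos: [0.4386, 0.2575, 0.1976]
tcp_rot: [0.898, -0.056, 0.419, 0.125]
contact_force: [-0.3, 0.3, -0.3]
gripper_width: 0.999
```

```bash
python3 - <<'E'
from look import *
w,T=snap('wrist','2');s=sensors.read_state();print(s['time'],s['q'].round(3),s['qd'].round(2),T.round(4))
q=w[(w[:,2]>.1)&(np.hypot(w[:,0]-.49,w[:,1]-.265)<.09)]
print(len(q),fit(q,up,[.467,.261,.275],.12),fit(q,up,[.467,.261,.275],.12,full=True))
E
```

```text
1.5333 [ 0.442 -0.622  2.422 -0.177  0.655 -1.302] [ 0.12  0.02 -0.03 -0.13  0.13  0.41] [[ 0.6172 -0.2718  0.7383  0.4386]
 [ 0.1784  0.9623  0.2051  0.2575]
 [-0.7663  0.0051  0.6425  0.1976]
 [ 0.      0.      0.      1.    ]]
8853 (array([0.46600202, 0.26027921, 0.25931106]), 8199, np.float64(0.0005127947490773527)) (array([0.46568634, 0.25997088, 0.26009762, 0.12058295, 0.00105689,
       0.02024835]), 8199, np.float64(0.0006967732410690965))
```

View pics/wrist_2.png

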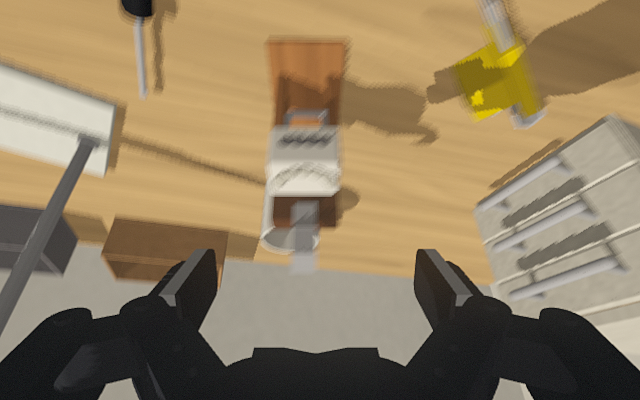

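```bash
python3 - <<'E'
from look import *
w,T0=snap('wrist','3');s=sensors.read_state();print(s['time'],s['q'].round(3),s['qd'].round(2))
q=w[(w[:,2]>.1)&(np.hypot(w[:,0]-.49,w[:,1]-.265)<.09)]
print(len(q),fit(q,up,[.467,.261,.275],.12),fit(q,up,[.467,.261,.275],.12,full=True))
b=np.array([.466,.2603,.12]);Rm=grasp_R(.263)
T1=mk(Rm,b+Rm[:,0]*.017)
rows(T0,T1,7)
E
```

```text
1.5833 [ 0.448 -0.621  2.42  -0.181  0.66  -1.286] [ 0.1   0.02 -0.02 -0.06  0.07  0.21]
9197 (array([0.46599108, 0.26054798, 0.2585781 ]), 8319, np.float64(0.0005083315978969237)) (array([0.46573363, 0.2599465 , 0.26092368, 0.12060224, 0.00219568,
       0.02094397]), 8319, np.float64(0.0006785041282639723))
7 rows: t [1.33, -0.01, -0.45] w [0.01, 0.0, -0.01] | mm/row 14.0 deg/row 0.11
 end [0.4768 0.263  0.107 ] err mm [ 0.3 -0.1 -0. ] roterr 0.22 mid [0.462, 0.259, 0.146] q3 [0.452, 0.257, 0.172] [0.472, 0.262, 0.12]
```

Request:
{"method": "arm_command", "body": {
  "targets": [
    {"tx": 1.33, "tz": -0.45, "fingers": 8.54},
    {"tx": 1.33, "tz": -0.45, "fingers": 8.54},
    {"tx": 1.33, "tz": -0.45, "fingers": 8.54},
    {"tx": 1.33, "tz": -0.45, "fingers": 8.54},
    {"tx": 1.33, "tz": -0.45, "fingers": 8.54},
    {"tx": 1.33, "tz": -0.45, "fingers": 8.54},
    {"tx": 1.33, "tz": -0.45, "fingers": 8.54},
    {"tx": 0, "fingers": 8.54}
  ]
}}

```text
$.targets[0]: bad value
```

```bash
python3 - <<'E'
from look import *
w,T0=snap('wrist','4');snap('scene','4');s=sensors.read_state();print(s['time'],s['q'].round(3),s['qd'].round(2),s['contact_force'].round(1))
q=w[(w[:,2]>.1)&(np.hypot(w[:,0]-.49,w[:,1]-.265)<.09)]
print(T0.round(4))
b=np.array([.466,.2603,.12]);Rm=grasp_R(.263)
print('tool in block frame',(Rm.T@T0[:3,:3]).round(3), R.from_euler('z',-.261).as_matrix()@(T0[:3,3]-b))
p=cv2.imread('pics/scene_4.png');cv2.imwrite('pics/scene_4c.png',cv2.resize(p[180:320,320:470],None,fx=4,fy=4))
E
```

```text
1.6833 [ 0.455 -0.62   2.419 -0.183  0.663 -1.278] [ 0.05  0.01 -0.01 -0.01  0.01  0.01] [ 0.9 -0.2  0.3]
[[ 0.618  -0.2652  0.7401  0.4403]
 [ 0.1742  0.9642  0.2     0.2549]
 [-0.7666  0.0053  0.6421  0.1978]
 [ 0.      0.      0.      1.    ]]
tool in block frame [[ 1.    -0.008  0.001]
 [ 0.008  1.     0.001]
 [-0.001 -0.001  1.   ]] [-0.02625301  0.0014433   0.0777844 ]
```

View pics/wrist_4.png

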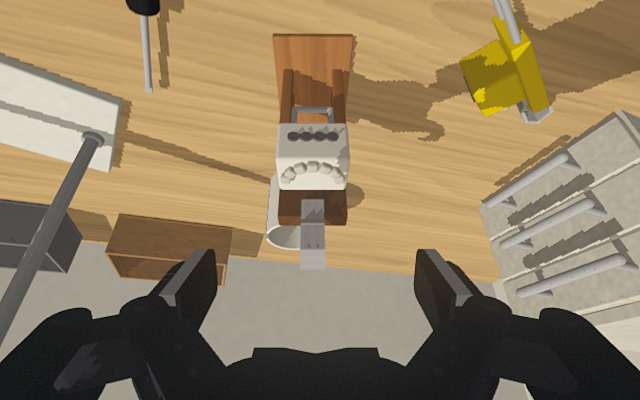

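View pics/scene_4c.png

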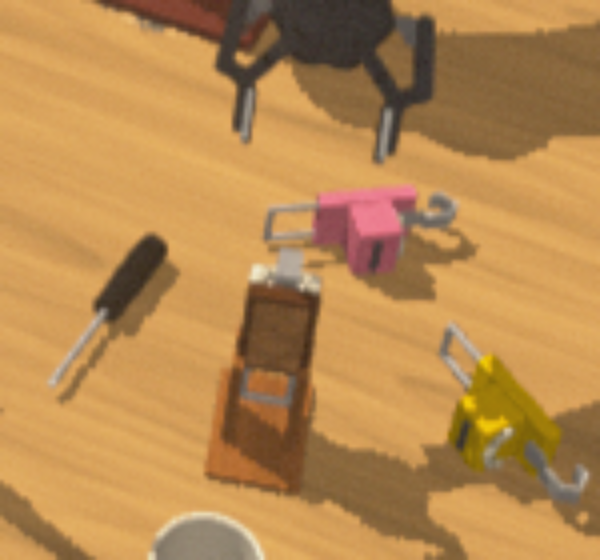

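```bash
python3 - <<'E'
from look import *
a=np.load('wrist_4.npz');T0=a['T'];w=cloud('wrist',a['d'],T0).reshape(-1,3);w=w[np.isfinite(w[:,2])]
q=w[(w[:,2]>.1)&(np.hypot(w[:,0]-.49,w[:,1]-.265)<.09)]
print(len(q),fit(q,up,[.467,.261,.275],.12),fit(q,up,[.467,.261,.275],.12,full=True))
x=fit(q,up,[.467,.261,.275],.12)[0]
b=np.array([x[0],x[1],.12]);Rm=grasp_R(x[2])
T1=mk(Rm,b+Rm[:,0]*.017)
rows(tool(),T1,7)
E
```

```text
8976 (array([0.46600268, 0.26022646, 0.25960802]), 8237, np.float64(0.0005012678068201659)) (array([ 4.65569899e-01,  2.60409947e-01,  2.58576330e-01,  1.20560305e-01,
       -1.11688290e-04,  1.89567894e-02]), 8237, np.float64(0.0006827575394173467))
7 rows: t [1.34, -0.07, -0.41] w [0.0, -0.01, -0.02] | mm/row 14.0 deg/row 0.11
 end [0.4764 0.2629 0.107 ] err mm [-0.2 -0.2  0. ] roterr 0.3 mid [0.46, 0.261, 0.146] q3 [0.449, 0.259, 0.171] [0.471, 0.262, 0.12]
```

Request:
{"method": "arm_command", "body": {
  "targets": [
    {"tx": 1.34, "ty": -0.07, "tz": -0.41, "wx": 0, "wy": 0, "wz": -0.02, "fingers": 8.54},
    {"tx": 1.34, "ty": -0.07, "tz": -0.41, "wx": 0, "wy": 0, "wz": -0.02, "fingers": 8.54},
    {"tx": 1.34, "ty": -0.07, "tz": -0.41, "wx": 0, "wy": 0, "wz": -0.02, "fingers": 8.54},
    {"tx": 1.34, "ty": -0.07, "tz": -0.41, "wx": 0, "wy": 0, "wz": -0.02, "fingers": 8.54},
    {"tx": 1.34, "ty": -0.07, "tz": -0.41, "wx": 0, "wy": 0, "wz": -0.02, "fingers": 8.54},
    {"tx": 1.34, "ty": -0.07, "tz": -0.41, "wx": 0, "wy": 0, "wz": -0.02, "fingers": 8.54},
    {"tx": 1.34, "ty": -0.07, "tz": -0.41, "wx": 0, "wy": 0, "wz": -0.02, "fingers": 8.54},
    {"tx": 0, "ty": 0, "tz": 0, "wx": 0, "wy": 0, "wz": 0, "fingers": 8.54}
  ]
}}

```text
time: 2.35
ee_pos: [0.4737, 0.265, 0.1037]
tcp_rot: [0.897, -0.059, 0.423, 0.119]
contact_force: [-0.7, -0.5, -0.1]
gripper_width: 0.996
```

```bash
python3 - <<'E'
from look import *
w,T0=snap('wrist','5');s=sensors.read_state();print(s['time'],s['q'].round(3),s['contact_force'].round(1))
print((R.from_euler('z',-.26).as_matrix()@(T0[:3,3]-[.466,.2602,.12])).round(4))
q=w[(w[:,2]>.1)&(np.hypot(w[:,0]-.49,w[:,1]-.265)<.09)]
print(fit(q,up,[.467,.261,.275],.12))
E
```

```text
2.4 [ 0.44  -0.312  2.416 -0.318  0.373 -1.143] [ 0.2 -0.5 -0. ]
[ 0.0087  0.0027 -0.0163]
(array([0.4659213 , 0.25969571, 0.26112183]), 15037, np.float64(0.0005938920723194165))
```

View pics/wrist_5.png

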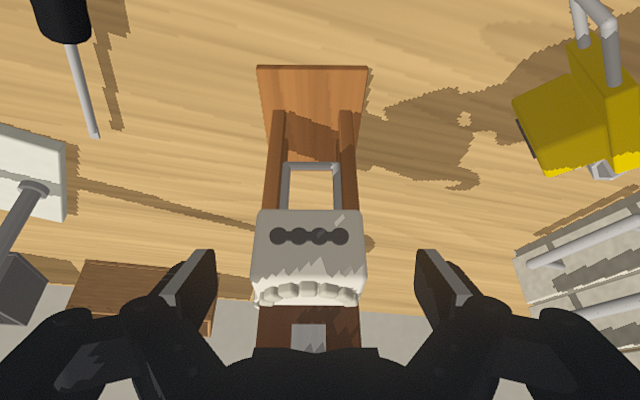

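Request:
{"method": "arm_command", "body": {
  "targets": [
    {"tx": 0, "ty": -0.25, "tz": 0, "wx": 0, "wy": 0, "wz": 0, "fingers": 6.5},
    {"tx": 0, "ty": 0, "tz": 0, "wx": 0, "wy": 0, "wz": 0, "fingers": 5.5},
    {"tx": 0, "ty": 0, "tz": 0, "wx": 0, "wy": 0, "wz": 0, "fingers": 4},
    {"tx": 0, "ty": 0, "tz": 0, "wx": 0, "wy": 0, "wz": 0, "fingers": 4},
    {"tx": 0, "ty": 0, "tz": 0, "wx": 0, "wy": 0, "wz": 0, "fingers": 4},
    {"tx": 0, "ty": 0, "tz": 0, "wx": 0, "wy": 0, "wz": 0, "fingers": 4}
  ],
  "grip_force": 60
}}

```text
time: 2.9
ee_pos: [0.4775, 0.2623, 0.1089]
tcp_rot: [0.899, -0.058, 0.419, 0.119]
contact_force: [-3.5, 0.6, 6.3]
gripper_width: 0.569
```

```bash
python3 - <<'E'
from look import *
w,T0=snap('wrist','6');s=sensors.read_state();print(s['time'],s['q'].round(3),s['contact_force'].round(1),s['gripper_width']*85.4)
print(T0.round(4))
q=w[(w[:,2]>.1)&(np.hypot(w[:,0]-.49,w[:,1]-.265)<.09)]
print(fit(q,up,[.467,.261,.275],.12))
E
```

```text
2.95 [ 0.428 -0.321  2.417 -0.304  0.369 -1.163] [-3.3 -0.1  7.2] 48.01129152925368
[[ 0.6214 -0.2614  0.7386  0.4775]
 [ 0.1651  0.9652  0.2027  0.2623]
 [-0.7659 -0.004   0.643   0.1089]
 [ 0.      0.      0.      1.    ]]
(array([0.46648089, 0.26043819, 0.26751995]), 17379, np.float64(0.0006861736001526099))
```

View pics/wrist_6.png

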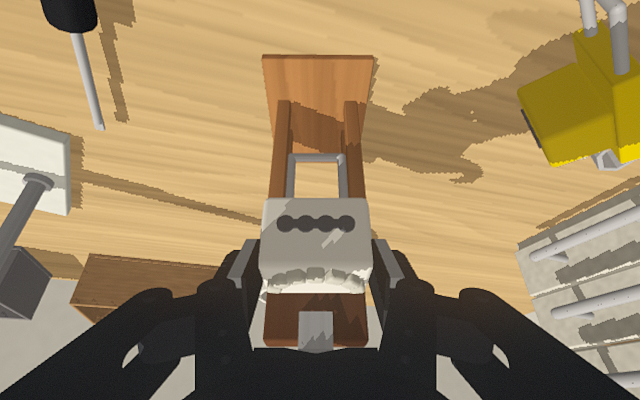

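Request:
{"method": "arm_command", "body": {
  "targets": [
    {"tx": -0.77, "ty": 0, "tz": 0.64, "wx": 0, "wy": 0, "wz": 0, "fingers": 4},
    {"tx": -0.77, "ty": 0, "tz": 0.64, "wx": 0, "wy": 0, "wz": 0, "fingers": 4},
    {"tx": -0.77, "ty": 0, "tz": 0.64, "wx": 0, "wy": 0, "wz": 0, "fingers": 4},
    {"tx": -0.77, "ty": 0, "tz": 0.64, "wx": 0, "wy": 0, "wz": 0, "fingers": 4},
    {"tx": -1.15, "ty": 0, "tz": 0.96, "wx": 0, "wy": 0, "wz": 0, "fingers": 4},
    {"tx": -1.53, "ty": 0, "tz": 1.28, "wx": 0, "wy": 0, "wz": 0, "fingers": 4},
    {"tx": -1.53, "ty": 0, "tz": 1.28, "wx": 0, "wy": 0, "wz": 0, "fingers": 4},
    {"tx": -1.53, "ty": 0, "tz": 1.28, "wx": 0, "wy": 0, "wz": 0, "fingers": 4}
  ]
}}

```text
time: 3.62
ee_pos: [0.4756, 0.2615, 0.2216]
tcp_rot: [0.897, -0.058, 0.421, 0.118]
contact_force: [0.4, 0.2, -2.4]
gripper_width: 0.571
```

```bash
python3 - <<'E'
from look import *
w,T0=snap('wrist','7');snap('scene','7');s=sensors.read_state();print(s['time'],s['q'].round(3),s['contact_force'].round(1),s['gripper_width']*85.4)
print(T0.round(4))
q=w[(w[:,2]>.1)&(np.hypot(w[:,0]-.49,w[:,1]-.265)<.09)]
z0=T0[2,3]+.012
print(fit(q,up,[.467,.261,.265],z0,full=True))
E
```

```text
3.7167 [ 0.43  -0.523  2.312 -0.178  0.667 -1.306] [-0.2  0.1 -1.2] 48.23054510820836
[[ 0.6174 -0.2607  0.7422  0.4756]
 [ 0.1627  0.9654  0.2037  0.2615]
 [-0.7696 -0.005   0.6384  0.2216]
 [ 0.      0.      0.      1.    ]]
(array([0.46473501, 0.25874051, 0.26848746, 0.23355102, 0.0105049 ,
       0.02182511]), 17508, np.float64(0.0007925156616225512))
```

View pics/scene_7.png

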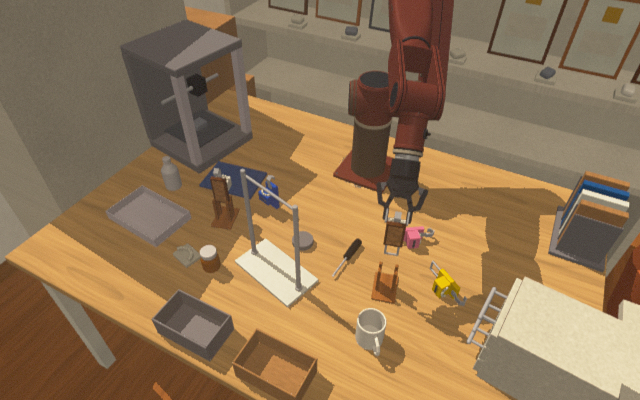

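View pics/wrist_7.png

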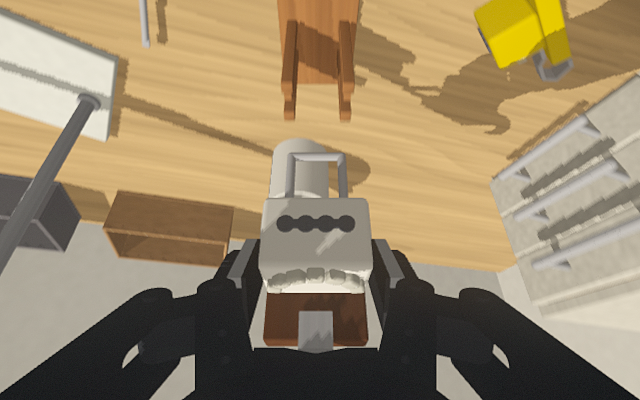

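```bash
cat > held.py <<'E'
from look import *
def plaque(yaw,b): return mk(R.from_euler('z',yaw).as_matrix(),b)
STAND=(.593,-.051,-.273)
def block_at_hook(hx,hy,hz,yaw=None,base=None):
    """hook position in stand frame rel. bar -> plaque (block) pose"""
    yaw=STAND[2] if yaw is None else yaw
    M=R.from_euler('z',STAND[2]).as_matrix();h=np.array([STAND[0],STAND[1],.335])+M@[hx,hy,hz]
    return plaque(yaw,h-R.from_euler('z',yaw).as_matrix()@[.021,0,.0735])
E
python3 - <<'E'
from held import *
T6=np.load('wrist_6.npz')['T'];H=np.linalg.inv(T6)@plaque(.266,[.4662,.2603,.12]);np.save('H1.npy',H);print(H.round(4))
T7=np.load('wrist_7.npz')['T'];print((T7@H).round(4))
T1=block_at_hook(-.07,0,.0235)@np.linalg.inv(H);print(T1.round(3))
for N in(14,):rows(tool(),T1,N)
E
```

```text
[[ 0.643  -0.004  -0.7659 -0.0158]
 [ 0.0015  1.     -0.004   0.001 ]
 [ 0.7659  0.0014  0.643  -0.0016]
 [ 0.      0.      0.      1.    ]]
[[ 0.965  -0.2621  0.0054  0.4643]
 [ 0.2621  0.965   0.0025  0.2596]
 [-0.0059 -0.001   1.      0.2327]
 [ 0.      0.      0.      1.    ]]
[[ 0.618  0.271  0.738  0.516]
 [-0.177  0.963 -0.205 -0.031]
 [-0.766 -0.004  0.643  0.274]
 [ 0.     0.     0.     1.   ]]
14 rows: t [-0.1, -2.13, 0.4] w [0.28, 0.0, -0.24] | mm/row 21.7 deg/row 2.2
 end [ 0.5153 -0.0311  0.2749] err mm [-0.8 -0.5  0.9] roterr 0.4 mid [0.519, 0.097, 0.254] q3 [0.505, 0.182, 0.24] [0.521, 0.033, 0.264]
```

Request:
{"method": "arm_command", "body": {
  "targets": [
    {"tx": -0.1, "ty": -2.13, "tz": 0.4, "wx": 0.28, "wy": 0, "wz": -0.24, "fingers": 4},
    {"tx": -0.1, "ty": -2.13, "tz": 0.4, "wx": 0.28, "wy": 0, "wz": -0.24, "fingers": 4},
    {"tx": -0.1, "ty": -2.13, "tz": 0.4, "wx": 0.28, "wy": 0, "wz": -0.24, "fingers": 4},
    {"tx": -0.1, "ty": -2.13, "tz": 0.4, "wx": 0.28, "wy": 0, "wz": -0.24, "fingers": 4},
    {"tx": -0.1, "ty": -2.13, "tz": 0.4, "wx": 0.28, "wy": 0, "wz": -0.24, "fingers": 4},
    {"tx": -0.1, "ty": -2.13, "tz": 0.4, "wx": 0.28, "wy": 0, "wz": -0.24, "fingers": 4},
    {"tx": -0.1, "ty": -2.13, "tz": 0.4, "wx": 0.28, "wy": 0, "wz": -0.24, "fingers": 4}
  ]
}}

```text
time: 4.3
ee_pos: [0.5143, 0.1165, 0.2436]
tcp_rot: [0.905, -0.002, 0.425, -0.006]
contact_force: [-0.4, 1.0, -2.0]
gripper_width: 0.562
```

Request:
{"method": "arm_command", "body": {
  "targets": [
    {"tx": -0.1, "ty": -2.13, "tz": 0.4, "wx": 0.28, "wy": 0, "wz": -0.24, "fingers": 4},
    {"tx": -0.1, "ty": -2.13, "tz": 0.4, "wx": 0.28, "wy": 0, "wz": -0.24, "fingers": 4},
    {"tx": -0.1, "ty": -2.13, "tz": 0.4, "wx": 0.28, "wy": 0, "wz": -0.24, "fingers": 4},
    {"tx": -0.1, "ty": -2.13, "tz": 0.4, "wx": 0.28, "wy": 0, "wz": -0.24, "fingers": 4},
    {"tx": -0.1, "ty": -2.13, "tz": 0.4, "wx": 0.28, "wy": 0, "wz": -0.24, "fingers": 4},
    {"tx": -0.1, "ty": -2.13, "tz": 0.4, "wx": 0.28, "wy": 0, "wz": -0.24, "fingers": 4},
    {"tx": -0.1, "ty": -2.13, "tz": 0.4, "wx": 0.28, "wy": 0, "wz": -0.24, "fingers": 4},
    {"tx": 0, "ty": 0, "tz": 0, "wx": 0, "wy": 0, "wz": 0, "fingers": 4}
  ]
}}

```text
time: 4.97
ee_pos: [0.5131, -0.034, 0.2694]
tcp_rot: [0.897, 0.054, 0.42, -0.129]
contact_force: [0.1, 0.3, -2.0]
gripper_width: 0.565
```

Request:
{"method": "arm_command", "body": {
  "targets": [
    {"tx": 0, "ty": 0, "tz": 0, "wx": 0, "wy": 0, "wz": 0, "fingers": 4},
    {"tx": 0, "ty": 0, "tz": 0, "wx": 0, "wy": 0, "wz": 0, "fingers": 4},
    {"tx": 0, "ty": 0, "tz": 0, "wx": 0, "wy": 0, "wz": 0, "fingers": 4}
  ]
}}

```text
time: 5.22
ee_pos: [0.5136, -0.0308, 0.2698]
tcp_rot: [0.897, 0.053, 0.419, -0.127]
contact_force: [1.0, 1.1, -2.5]
gripper_width: 0.568
```

```bash
python3 - <<'E'
from held import *
H=np.load('H1.npy')
w,T0=snap('wrist','8');ws,_=snap('scene','8');wt,_=snap('top','8');s=sensors.read_state();print(s['time'],s['q'].round(3),s['contact_force'].round(1),s['gripper_width']*85.4)
B=T0@H;print(B.round(4));yaw=np.arctan2(B[1,0],B[0,0])
M=R.from_euler('z',STAND[2]).as_matrix()
for nm,ww in(('wrist',w),('scene',ws),('top',wt),('st',np.vstack([ws,wt]))):
    q=ww[(np.linalg.norm(ww-B[:3,3],axis=1)<.12)]
    q=q[(q-B[:3,3])@M[:,0]>-.03]
    print(nm,len(q),fit(q,up,[B[0,3],B[1,3],yaw],B[2,3],full=True),fit(q,up,[B[0,3],B[1,3],yaw],B[2,3]))
h=(B@[.021,0,.0735,1])[:3];print('hook in stand',M.T@(h-[STAND[0],STAND[1],.335]))
for nm,ww in(('scene',ws),('top',wt)):
    q=ww[(ww[:,2]>.008)&(np.hypot(ww[:,0]-.594,ww[:,1]+.05)<.17)];q=q[((q-[.593,-.051,0])@M)[:,0]>-.066]
    print(nm,'stand',fit(q,m_stand,[.594,-.05,-.27],0))
p=cv2.imread('pics/scene_8.png');cv2.imwrite('pics/scene_8c.png',cv2.resize(p[150:300,220:370],None,fx=4,fy=4,interpolation=2))
E
```

```text
5.3667 [-0.153 -0.675  2.314 -0.12   0.812 -1.401] [-0.1 -0.1 -1.7] 48.309551518621646
[[ 9.627e-01  2.705e-01  2.400e-03  5.029e-01]
 [-2.705e-01  9.627e-01  6.300e-03 -2.660e-02]
 [-6.000e-04 -6.700e-03  1.000e+00  2.808e-01]
 [ 0.000e+00  0.000e+00  0.000e+00  1.000e+00]]
wrist 20042 (array([ 0.50265145, -0.02776633, -0.27054558,  0.28164177,  0.00468445,
        0.01569302]), 17510, np.float64(0.0007989616371246924)) (array([ 0.50279888, -0.0278576 , -0.27062546]), 17481, np.float64(0.0007012300910941641))
scene 914 (array([ 0.50326529, -0.0259402 , -0.30379175,  0.28363005, -0.0153104 ,
        0.06017712]), 595, np.float64(0.0013596887017936436)) (array([ 0.503372  , -0.02618406, -0.29205962]), 572, np.float64(0.0011676920938380317))
top 718 (array([ 0.50358275, -0.02644995, -0.26180025,  0.28182333,  0.0066666 ,
        0.06438423]), 473, np.float64(0.001716773140642596)) (array([ 0.50480504, -0.02660846, -0.2707517 ]), 463, np.float64(0.0016184521138833223))
st 1632 (array([ 0.50331875, -0.02596404, -0.29203508,  0.28242416, -0.00358989,
        0.06211051]), 1064, np.float64(0.0014577713533170124)) (array([ 0.50376924, -0.02632508, -0.28993661]), 1032, np.float64(0.001293868685363674))
hook in stand [-0.07228302 -0.00035229  0.01932896]
scene stand (array([ 0.59265514, -0.05129938, -0.2743887 ]), 3487, np.float64(0.0012883089713753787))
top stand (array([ 0.593751  , -0.05090915, -0.27312517]), 2520, np.float64(0.0014368228142175414))
```

View pics/scene_8c.png

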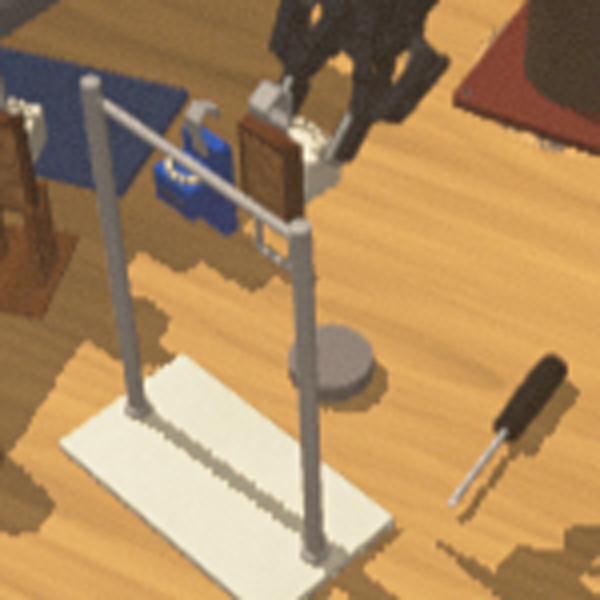

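View pics/wrist_8.png

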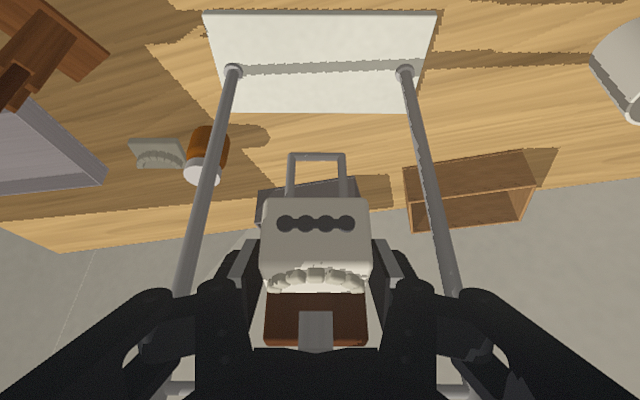

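```bash
python3 - <<'E'
from held import *
H=np.load('H1.npy');iH=np.linalg.inv(H)
T0=tool()
Ta=block_at_hook(-.045,0,.0245)@iH
rows(T0,Ta,4)
Tb=block_at_hook(-.002,0,.0245)@iH
rows(Ta,Tb,8)
E
```

```text
4 rows: t [0.35, 0.02, 0.59] w [0.01, 0.0, 0.01] | mm/row 6.8 deg/row 0.1
 end [ 0.5402 -0.0373  0.2751] err mm [ 0.  -0.   0.2] roterr 0.09 mid [0.534, -0.036, 0.274] q3 [0.527, -0.034, 0.273] [0.54, -0.037, 0.275]
8 rows: t [0.35, 0.0, 0.41] w [0.0, -0.0, -0.0] | mm/row 5.4 deg/row 0.0
 end [ 0.5817 -0.049   0.2746] err mm [ 0.1 -0.1 -0.4] roterr 0.0 mid [0.566, -0.045, 0.275] q3 [0.556, -0.042, 0.275] [0.576, -0.048, 0.275]
```

Request:
{"method": "arm_command", "body": {
  "targets": [
    {"tx": 0.35, "ty": 0.02, "tz": 0.59, "wx": 0, "wy": 0, "wz": 0, "fingers": 4},
    {"tx": 0.35, "ty": 0.02, "tz": 0.59, "wx": 0, "wy": 0, "wz": 0, "fingers": 4},
    {"tx": 0.35, "ty": 0.02, "tz": 0.59, "wx": 0, "wy": 0, "wz": 0, "fingers": 4},
    {"tx": 0.35, "ty": 0.02, "tz": 0.59, "wx": 0, "wy": 0, "wz": 0, "fingers": 4},
    {"tx": 0, "ty": 0, "tz": 0, "wx": 0, "wy": 0, "wz": 0, "fingers": 4},
    {"tx": 0, "ty": 0, "tz": 0, "wx": 0, "wy": 0, "wz": 0, "fingers": 4},
    {"tx": 0, "ty": 0, "tz": 0, "wx": 0, "wy": 0, "wz": 0, "fingers": 4}
  ]
}}

```text
time: 5.95
ee_pos: [0.5402, -0.0381, 0.2753]
tcp_rot: [0.898, 0.053, 0.419, -0.127]
contact_force: [-0.2, 0.4, -2.5]
gripper_width: 0.571
```

```bash
cat > st.py <<'E'
from held import *
import sys
def hookstate(H=None,z=.335):
    H=np.load('H1.npy') if H is None else H
    s=sensors.read_state();T0=tool();B=T0@H;M=R.from_euler('z',STAND[2]).as_matrix();h=(B@[.021,0,.0735,1])[:3]
    print('t',round(s['time'],2),'hook rel bar mm',(1000*M.T@(h-[STAND[0],STAND[1],z])).round(1),'F',s['contact_force'].round(1),'qd',abs(s['qd']).max().round(3),'q',s['q'].round(2))
    return T0
E
python3 - <<'E'
from st import *
T0=hookstate();iH=np.linalg.inv(np.load('H1.npy'))
rows(T0,block_at_hook(-.002,0,.0240)@iH,8)
E
```

```text
t 5.95 hook rel bar mm [-44.8  -0.2  24.9] F [-0.2  0.4 -2.5] qd 0.01 q [-0.16 -0.59  2.26 -0.12  0.78 -1.41]
8 rows: t [0.35, 0.01, 0.4] w [0.0, 0.0, 0.01] | mm/row 5.3 deg/row 0.05
 end [ 0.5814 -0.0489  0.2745] err mm [-0.2  0.   0.1] roterr 0.2 mid [0.566, -0.045, 0.275] q3 [0.556, -0.042, 0.275] [0.576, -0.048, 0.275]
```

Request:
{"method": "arm_command", "body": {
  "targets": [
    {"tx": 0.35, "ty": 0.01, "tz": 0.4, "wx": 0, "wy": 0, "wz": 0, "fingers": 4},
    {"tx": 0.35, "ty": 0.01, "tz": 0.4, "wx": 0, "wy": 0, "wz": 0, "fingers": 4},
    {"tx": 0.35, "ty": 0.01, "tz": 0.4, "wx": 0, "wy": 0, "wz": 0, "fingers": 4},
    {"tx": 0.35, "ty": 0.01, "tz": 0.4, "wx": 0, "wy": 0, "wz": 0, "fingers": 4},
    {"tx": 0.35, "ty": 0.01, "tz": 0.4, "wx": 0, "wy": 0, "wz": 0, "fingers": 4},
    {"tx": 0.35, "ty": 0.01, "tz": 0.4, "wx": 0, "wy": 0, "wz": 0, "fingers": 4},
    {"tx": 0.35, "ty": 0.01, "tz": 0.4, "wx": 0, "wy": 0, "wz": 0, "fingers": 4},
    {"tx": 0.35, "ty": 0.01, "tz": 0.4, "wx": 0, "wy": 0, "wz": 0, "fingers": 4}
  ]
}}

```text
time: 6.62
ee_pos: [0.582, -0.0491, 0.2748]
tcp_rot: [0.898, 0.053, 0.419, -0.127]
contact_force: [-1.0, 0.0, -2.1]
gripper_width: 0.566
```

Request:
{"method": "arm_command", "body": {
  "targets": [
    {"tx": 0, "ty": 0, "tz": 0, "wx": 0, "wy": 0, "wz": 0, "fingers": 4},
    {"tx": 0, "ty": 0, "tz": 0, "wx": 0, "wy": 0, "wz": 0, "fingers": 4},
    {"tx": 0, "ty": 0, "tz": 0, "wx": 0, "wy": 0, "wz": 0, "fingers": 4}
  ]
}}

```text
time: 6.87
ee_pos: [0.5813, -0.0489, 0.2747]
tcp_rot: [0.898, 0.053, 0.419, -0.127]
contact_force: [-0.9, 0.0, -2.3]
gripper_width: 0.567
```

```bash
python3 - <<'E'
from st import *
T0=hookstate();iH=np.linalg.inv(np.load('H1.npy'))
snap('scene','9');snap('top','9');snap('wrist','9')
rows(T0,block_at_hook(-.002,0,.001)@iH,6)
p=cv2.imread('pics/scene_9.png');q=cv2.imread('pics/top_9.png')
cv2.imwrite('pics/c_9.png',np.hstack([cv2.resize(p[150:270,230:330],(400,480),interpolation=2),cv2.resize(q[120:220,290:390],(400,480),interpolation=2)]))
E
```

```text
t 6.87 hook rel bar mm [-2.3  0.5 24.3] F [-0.9  0.  -2.3] qd 0.008 q [-0.17 -0.45  2.17 -0.11  0.73 -1.41]
6 rows: t [0.3, 0.0, -0.25] w [0.0, 0.0, 0.01] | mm/row 3.9 deg/row 0.07
 end [ 0.5813 -0.0491  0.2513] err mm [-0.2 -0.3 -0.2] roterr 0.17 mid [0.581, -0.049, 0.259] q3 [0.581, -0.049, 0.267] [0.581, -0.049, 0.255]
```

View pics/c_9.png

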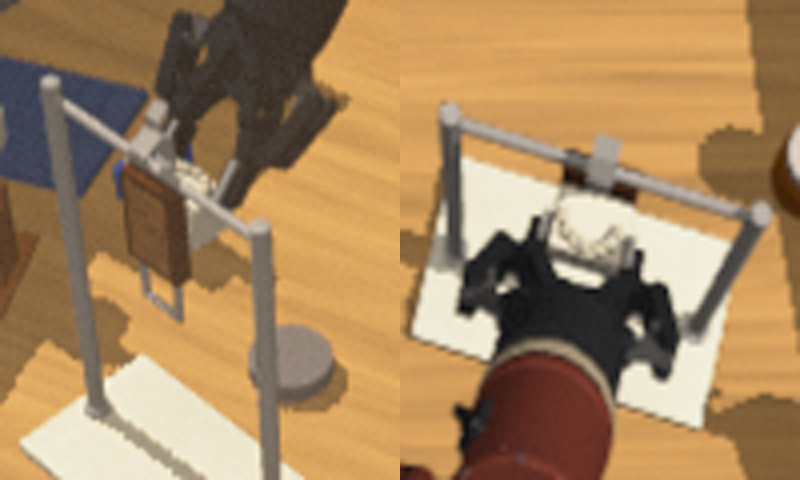

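View pics/wrist_9.png

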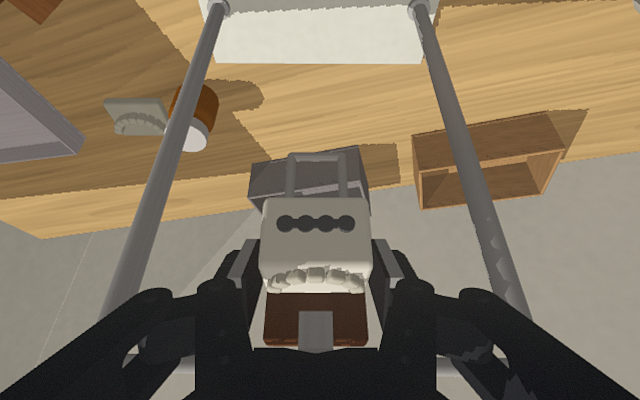

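Top view (600,160): the hook strap lies over the bar, with the bar between lip and wood. Lowering.

Request:
{"method": "arm_command", "body": {
  "targets": [
    {"tx": 0.3, "ty": 0, "tz": -0.25, "wx": 0, "wy": 0, "wz": 0, "fingers": 4},
    {"tx": 0.3, "ty": 0, "tz": -0.25, "wx": 0, "wy": 0, "wz": 0, "fingers": 4},
    {"tx": 0.3, "ty": 0, "tz": -0.25, "wx": 0, "wy": 0, "wz": 0, "fingers": 4},
    {"tx": 0.3, "ty": 0, "tz": -0.25, "wx": 0, "wy": 0, "wz": 0, "fingers": 4},
    {"tx": 0.3, "ty": 0, "tz": -0.25, "wx": 0, "wy": 0, "wz": 0, "fingers": 4},
    {"tx": 0, "ty": 0, "tz": 0, "wx": 0, "wy": 0, "wz": 0, "fingers": 4},
    {"tx": 0, "ty": 0, "tz": 0, "wx": 0, "wy": 0, "wz": 0, "fingers": 4}
  ]
}}

```text
time: 7.6
ee_pos: [0.5817, -0.0492, 0.2557]
tcp_rot: [0.898, 0.053, 0.418, -0.127]
contact_force: [2.0, -0.4, -1.2]
gripper_width: 0.566
```

```bash
python3 - <<'E'
from st import *
T0=hookstate()
E
```

```text
t 7.6 hook rel bar mm [-2.   0.3  5.3] F [ 2.  -0.4 -1.2] qd 0.008 q [-0.17 -0.44  2.2  -0.12  0.68 -1.41]
```

Request:
{"method": "arm_command", "body": {
  "targets": [
    {"tx": 0.15, "ty": 0, "tz": -0.13, "wx": 0, "wy": 0, "wz": 0, "fingers": 4},
    {"tx": 0, "ty": 0, "tz": 0, "wx": 0, "wy": 0, "wz": 0, "fingers": 4},
    {"tx": 0, "ty": 0, "tz": 0, "wx": 0, "wy": 0, "wz": 0, "fingers": 4}
  ]
}}

```text
time: 7.85
ee_pos: [0.5824, -0.0493, 0.2552]
tcp_rot: [0.898, 0.053, 0.417, -0.127]
contact_force: [2.1, -0.6, 4.0]
gripper_width: 0.562
```

```bash
python3 - <<'E'
from st import *
T0=hookstate()
E
```

```text
t 7.85 hook rel bar mm [-1.5  0.3  4.8] F [ 2.1 -0.6  4. ] qd 0.003 q [-0.17 -0.44  2.2  -0.12  0.68 -1.41]
```

Request:
{"method": "arm_command", "body": {
  "targets": [
    {"tx": 0, "ty": 0, "tz": 0, "wx": 0, "wy": 0, "wz": 0, "fingers": 5.2},
    {"tx": 0, "ty": 0, "tz": 0, "wx": 0, "wy": 0, "wz": 0, "fingers": 5.6},
    {"tx": 0, "ty": 0, "tz": 0, "wx": 0, "wy": 0, "wz": 0, "fingers": 6.5},
    {"tx": 0, "ty": 0, "tz": 0, "wx": 0, "wy": 0, "wz": 0, "fingers": 8.5},
    {"tx": 0, "ty": 0, "tz": 0, "wx": 0, "wy": 0, "wz": 0, "fingers": 8.5},
    {"tx": 0, "ty": 0, "tz": 0, "wx": 0, "wy": 0, "wz": 0, "fingers": 8.5}
  ]
}}

```text
time: 8.35
ee_pos: [0.5812, -0.0491, 0.253]
tcp_rot: [0.898, 0.053, 0.419, -0.127]
contact_force: [-0.7, 0.1, -0.7]
gripper_width: 0.999
```

```bash
python3 - <<'E'
from st import *
T0=hookstate()
w,_=snap('wrist','10');B=T0@np.load('H1.npy')
q=w[(np.linalg.norm(w-B[:3,3],axis=1)<.09)]
print(fit(q,up,[B[0,3],B[1,3],-.273],B[2,3],full=True),B[:3,3])
E
```

```text
t 8.35 hook rel bar mm [-2.3  0.2  2.6] F [-0.7  0.1 -0.7] qd 0.003 q [-0.17 -0.43  2.2  -0.12  0.68 -1.41]
(array([ 0.57160381, -0.04515105, -0.27639821,  0.26673482, -0.00225672,
        0.02158735]), 15812, np.float64(0.0006823957531844585)) [ 0.57053055 -0.04493425  0.26410573]
```

View pics/wrist_10.png

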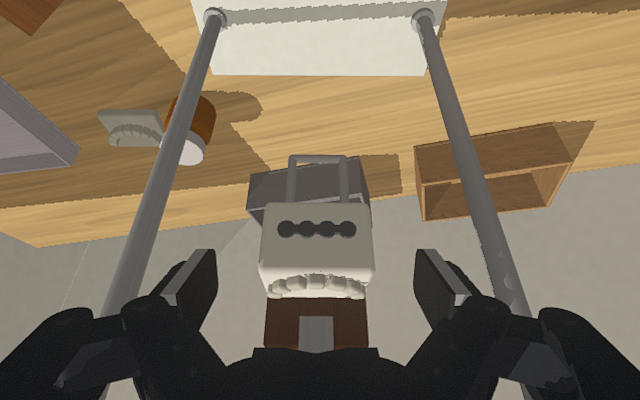

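Request:
{"method": "arm_command", "body": {
  "targets": [
    {"tx": -0.7, "ty": 0, "tz": 0, "wx": 0, "wy": 0, "wz": 0, "fingers": 8.5},
    {"tx": -1, "ty": 0, "tz": 0, "wx": 0, "wy": 0, "wz": 0, "fingers": 8.5},
    {"tx": -1.5, "ty": 0, "tz": 0, "wx": 0, "wy": 0, "wz": 0, "fingers": 8.5},
    {"tx": -2, "ty": 0, "tz": 0, "wx": 0, "wy": 0, "wz": 0, "fingers": 8.5},
    {"tx": -2, "ty": 0, "tz": -0.3, "wx": 0, "wy": 0, "wz": 0, "fingers": 8.5},
    {"tx": -2, "ty": 0, "tz": -0.5, "wx": 0, "wy": 0, "wz": 0, "fingers": 8.5},
    {"tx": -1, "ty": 0, "tz": -0.5, "wx": 0, "wy": 0, "wz": 0, "fingers": 8.5},
    {"tx": 0, "ty": 0, "tz": 0, "wx": 0, "wy": 0, "wz": 0, "fingers": 8.5}
  ]
}}

```text
time: 9.07
ee_pos: [0.5085, -0.0273, 0.3261]
tcp_rot: [0.899, 0.053, 0.416, -0.127]
contact_force: [-0.0, -0.7, 0.4]
gripper_width: 0.993
```

```bash
python3 - <<'E'
from st import *
T0=hookstate();print(T0.round(3))
w,_=snap('wrist','11');ws,_=snap('scene','11');wt,_=snap('top','11')
for nm,v in (('w',w),('s',ws),('t',wt)):
    q=v[(np.linalg.norm(v-[.571,-.045,.265],axis=1)<.09)]
    print(nm,len(q),fit(q,up,[.571,-.045,-.273],.265,full=True))
    q=v[(v[:,2]>.12)&(np.linalg.norm(v[:,:2]-[.454,-.3345],axis=1)<.07)]
    print(nm,'lo',len(q),fit(q,lo,[.454,-.3345,.3],.14,full=True))
p=cv2.imread('pics/scene_11.png')
cv2.imwrite('pics/c_11.png',cv2.resize(p[130:280,200:350],None,fx=4,fy=4,interpolation=2))
E
```

```text
t 9.07 hook rel bar mm [-78.7   1.6  75.7] F [-0.  -0.7  0.4] qd 0.056 q [-0.14 -0.72  2.24 -0.12  0.93 -1.41]
[[ 0.621  0.272  0.735  0.508]
 [-0.184  0.962 -0.201 -0.027]
 [-0.762 -0.01   0.648  0.326]
 [ 0.     0.     0.     1.   ]]
w 8694 (array([ 0.57143594, -0.0452922 , -0.27490114,  0.26664035, -0.00736459,
        0.03831716]), 7187, np.float64(0.0007747762943837271))
w lo 1569 (array([ 0.45197887, -0.33570101,  0.30161228,  0.13973314,  0.00087241,
       -0.00739336]), 1569, np.float64(0.00047867830099420153))
s 731 (array([ 0.57199387, -0.0450748 , -0.27046103,  0.26746171, -0.02059194,
        0.05413613]), 601, np.float64(0.0011036973504978528))
s lo 405 (array([ 0.45219283, -0.33497698,  0.30950715,  0.14271233, -0.00312793,
        0.06419314]), 382, np.float64(0.0013750084700731463))
t 542 (array([ 0.57128179, -0.04589968, -0.25167477,  0.26652566,  0.00459573,
        0.0879048 ]), 456, np.float64(0.0014576730241501628))
t lo 389 (array([ 0.45338283, -0.33509059,  0.31611901,  0.14083428,  0.00711857,
        0.07760807]), 375, np.float64(0.001350607974320451))
```

View pics/c_11.png

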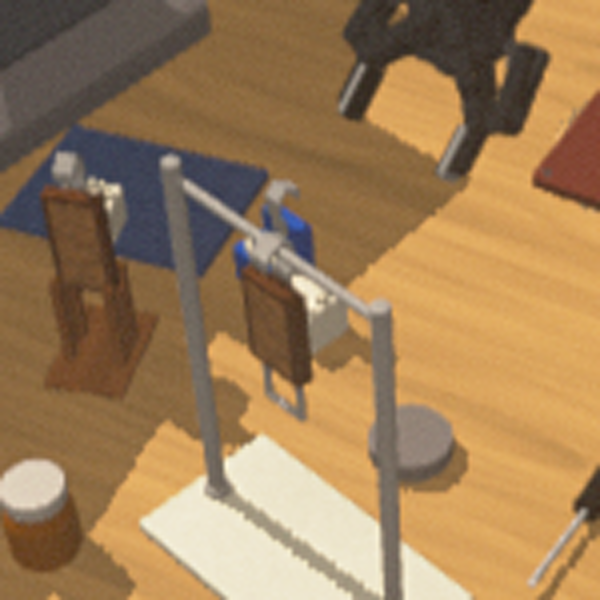

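View pics/wrist_11.png

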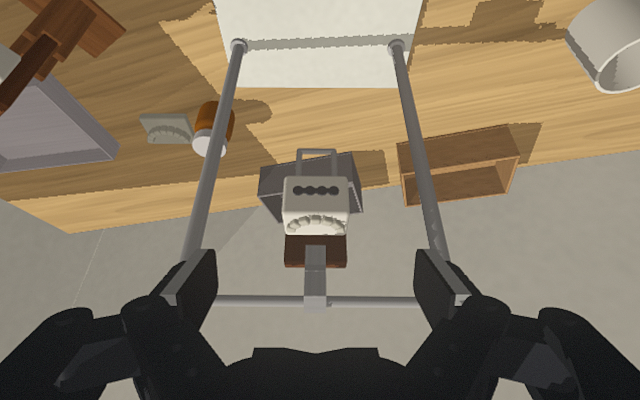

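```bash
cat > kin.py <<'E'
from plan import *
from scipy.optimize import least_squares
S=[([1.2089,.2212,1.5276,0,1.3947,-.12607],[.1458,.6071,.2081]),
([1.056,-.283,2.118,-.317,1.106,-.415],[.2515,.4078,.1813]),
([.455,-.62,2.419,-.183,.663,-1.278],[.4403,.2549,.1978]),
([.44,-.312,2.416,-.318,.373,-1.143],[.4737,.265,.1037]),
([.428,-.321,2.417,-.304,.369,-1.163],[.4775,.2623,.1089]),
([.43,-.523,2.312,-.178,.667,-1.306],[.4756,.2615,.2216]),
([-.153,-.675,2.314,-.12,.812,-1.401],[.5136,-.0308,.2698])]
E_=lambda a,t:R.from_euler(a,t).as_matrix()
C=np.array([[0,1,0],[0,0,-1.],[-0,0,0]]) # placeholder
def Rw(q,s4=1,s5=1,s6=1): return E_('z',q[0])@E_('y',q[1]+q[2])@E_('z',s4*q[3])@E_('y',s5*q[4])@E_('z',s6*q[5])
E
python3 - <<'E'
from kin import *
import itertools
Ts=[(np.array([1.2089,.2212,1.5276,0,1.3947,-.12607]),np.array([[-0.001,0.234,0.972],[-0.002,0.972,-0.234],[-1,-.002,0]])),
(np.array([1.056,-.283,2.118,-.317,1.106,-.415]),np.array([[.3449,-.0204,.9384],[.0512,.9987,.0029],[-.9373,.047,.3455]])),
(np.array([.455,-.62,2.419,-.183,.663,-1.278]),np.array([[.618,-.2652,.7401],[.1742,.9642,.2],[-.7666,.0053,.6421]])),
(np.array([ 0.428,-0.321,2.417,-0.304,0.369,-1.163]),np.array([[.6214,-.2614,.7386],[.1651,.9652,.2027],[-.7659,-.004,.643]]))]
for s in itertools.product((1,-1),repeat=3):
    Cs=[Rw(q,*s).T@M for q,M in Ts];m=R.from_matrix(Cs).mean().as_matrix()
    print(s,[round(np.degrees(R.from_matrix(c.T@m).magnitude()),2) for c in Cs],m.round(3).tolist())
E
```

```text
(1, 1, 1) [np.float64(0.04), np.float64(0.3), np.float64(0.24), np.float64(0.06)] [[-0.0, -1.0, 0.001], [0.0, -0.001, -1.0], [1.0, -0.0, 0.0]]
(1, 1, -1) [np.float64(72.38), np.float64(39.44), np.float64(59.69), np.float64(46.47)] [[-0.001, -0.056, -0.998], [0.001, 0.998, -0.056], [1.0, -0.001, -0.001]]
(1, -1, 1) [np.float64(82.1), np.float64(37.9), np.float64(53.65), np.float64(60.52)] [[0.82, -0.289, 0.494], [0.57, 0.493, -0.657], [-0.054, 0.821, 0.569]]
(1, -1, -1) [np.float64(62.74), np.float64(40.18), np.float64(37.64), np.float64(65.28)] [[0.526, 0.782, -0.334], [-0.806, 0.332, -0.491], [-0.273, 0.527, 0.805]]
(-1, 1, 1) [np.float64(21.14), np.float64(20.24), np.float64(6.56), np.float64(16.86)] [[0.134, -0.947, -0.293], [-0.187, 0.266, -0.946], [0.973, 0.182, -0.141]]
(-1, 1, -1) [np.float64(95.24), np.float64(45.32), np.float64(54.48), np.float64(57.31)] [[-0.253, 0.282, -0.925], [-0.181, 0.926, 0.332], [0.95, 0.251, -0.183]]
(-1, -1, 1) [np.float64(86.35), np.float64(37.75), np.float64(52.34), np.float64(58.19)] [[0.964, -0.222, 0.143], [0.264, 0.786, -0.559], [0.012, 0.577, 0.817]]
(-1, -1, -1) [np.float64(74.9), np.float64(25.08), np.float64(29.63), np.float64(61.28)] [[0.24, 0.951, -0.197], [-0.956, 0.196, -0.219], [-0.169, 0.241, 0.956]]
```

```bash
cat >> kin.py <<'E'
C=np.array([[0,-1,0],[0,0,-1.],[1,0,0]])
def fk(q,k):
    a1,d1,ux,uz,vx,vz,d6=k
    p=E_('z',q[0])@(np.array([a1,0,d1])+E_('y',q[1])@[ux,0,uz]+E_('y',q[1]+q[2])@(np.array([vx,0,vz])+E_('z',q[3])@E_('y',q[4])@[0,0,d6]))
    return p,Rw(q)@C
k0=[0,.35,0,.4,0,.4,.25]
def fitk():
    f=lambda k:np.r_[np.concatenate([fk(q,k)[0]-p for q,p in S])*1000,(np.array(k)-k0)*1]
    r=least_squares(f,k0);return r.x,f(r.x)[:-7]
LO=np.array([-2.98,-.91,.09,-1.24,.2,-2.68]);HI=np.array([2.98,2.08,2.57,4.39,2.65,2.68])
def ik(T,q0,k):
    f=lambda q:np.r_[(fk(q,k)[0]-T[:3,3])*100,R.from_matrix(fk(q,k)[1].T@T[:3,:3]).as_rotvec()*10]
    r=least_squares(f,np.clip(q0,LO+.01,HI-.01),bounds=(LO,HI));return r.x,r.cost
E
python3 - <<'E'
from kin import *
k,r=fitk();print(k.round(4),r.round(1));np.save('k.npy',k)
yaw=.305;b=np.array([.453,-.335,.14]);f=np.array([np.cos(yaw),np.sin(yaw),0])
for lean in (30,35,40):
  Rm=grasp_R(yaw,lean)
  for flip in(0,1):
    Rf=Rm@E_('x',np.pi*flip)
    for nm,T in(('grasp',mk(Rf,b+Rm[:,0]*.017)),('lift',mk(Rf,b+Rm[:,0]*.017+[0,0,.12])),('pre',mk(Rf,b+Rm[:,0]*.017-f*.04+[0,0,.09]))):
        best=min((ik(T,q0,k) for q0 in([-.6,-.4,2.3,1,.6,-2.5+flip*2.8],[-.6,-.4,2.3,.5,.6,-2+flip*2.8])),key=lambda z:z[1])
        print(lean,flip,nm,best[0].round(2),round(best[1],4))
E
```

```text
[ 0.1781  0.0983  0.0374  0.1186 -0.0837  0.3505  0.0175] [ 66.8 -45.6   0.5  21.   64.   14.2  19.6 -32.1   7.6   9.1 -39.9  -0.6
   7.8 -43.   -3.    0.4 -45.3  -9.4 -19.9 -46.9  -9.3]
30 0 grasp [-0.63 -0.03  2.05  0.46  0.87 -2.68] 0.5559
30 0 lift [-0.64 -0.09  1.78  0.46  1.16 -2.64] 0.0
30 0 pre [-0.69 -0.29  2.07  0.46  1.11 -2.68] 0.1315
30 1 grasp [-0.64 -0.03  2.06  0.56  0.87  0.32] 0.0
30 1 lift [-0.64 -0.09  1.78  0.46  1.16  0.51] 0.0
30 1 pre [-0.7  -0.29  2.07  0.49  1.11  0.4 ] 0.0
35 0 grasp [-0.63 -0.03  2.05  0.52  0.84 -2.68] 1.196
35 0 lift [-0.64 -0.09  1.78  0.54  1.12 -2.67] 0.0
35 0 pre [-0.69 -0.29  2.07  0.53  1.08 -2.68] 0.3696
35 1 grasp [-0.64 -0.04  2.06  0.67  0.85  0.25] 0.0
35 1 lift [-0.64 -0.09  1.78  0.54  1.12  0.47] 0.0
35 1 pre [-0.7  -0.29  2.07  0.58  1.08  0.36] 0.0
40 0 grasp [-0.63 -0.03  2.04  0.58  0.82 -2.68] 2.1067
40 0 lift [-0.64 -0.09  1.78  0.61  1.08 -2.68] 0.0333
40 0 pre [-0.69 -0.29  2.06  0.6   1.04 -2.68] 0.7519
40 1 grasp [-0.64 -0.04  2.06  0.78  0.83  0.17] 0.0
40 1 lift [-0.64 -0.09  1.78  0.63  1.08  0.43] 0.0
40 1 pre [-0.7  -0.29  2.07  0.68  1.05  0.31] 0.0
```

```bash
cat >> kin.py <<'E'
def fk(q,k):
    a1,d1,ux,uz,vx,vz,d6,ly,e5,y5=k
    p=E_('z',q[0])@(np.array([a1,ly,d1])+E_('y',q[1])@[ux,0,uz]+E_('y',q[1]+q[2])@(np.array([vx,0,vz])+E_('z',q[3])@(np.array([0,y5,0])+E_('y',q[4])@[e5,0,d6])))
    return p,Rw(q)@C
k0=[0,.35,0,.4,0,.4,.25,.08,0,0]
def fitk():
    f=lambda k:np.r_[np.concatenate([fk(q,k)[0]-p for q,p in S])*1000,(np.array(k)-k0)*3]
    r=least_squares(f,k0);return r.x,f(r.x)[:-10]
S+=[([-.17,-.44,2.20,-.12,.68,-1.41],[.5812,-.0491,.2530]),([-.14,-.72,2.24,-.12,.93,-1.41],[.5085,-.0273,.3261]),([-.17,-.45,2.17,-.11,.73,-1.41],[.5813,-.0489,.2747])]
E
cat > chk.py <<'E'
from kin import *
k,r=fitk();print(k.round(4),r.round(1));np.save('k.npy',k)
yaw=.305;b=np.array([.453,-.335,.14]);f=np.array([np.cos(yaw),np.sin(yaw),0])
for lean in (30,35,40):
  Rm=grasp_R(yaw,lean)
  for flip in(0,1):
    Rf=Rm@E_('x',np.pi*flip)
    for nm,T in(('grasp',mk(Rf,b+Rm[:,0]*.017)),('lift',mk(Rf,b+Rm[:,0]*.017+[0,0,.12])),('pre',mk(Rf,b+Rm[:,0]*.017-f*.04+[0,0,.09]))):
        best=min((ik(T,q0,k) for q0 in([-.6,-.4,2.3,1,.6,-2.5+flip*2.8],[-.6,-.4,2.3,.5,.6,-2+flip*2.8])),key=lambda z:z[1])
        print(lean,flip,nm,best[0].round(2),round(best[1],4))
E
python3 chk.py
```

```text
[ 0.0007  0.3086  0.001   0.4015  0.0536  0.5516  0.3423  0.0935  0.0032
 -0.0168] [ 1.8 -0.7 -0.7  0.  -0.3  1.1 -1.2  2.5 -0.6 -0.5 -0.6 -0.5 -0.3 -1.
 -1.4  2.2  0.6  2.9  0.6 -1.1 -0.2  0.5  0.8  3.  -1.4  0.  -2.1 -0.2
  1.4 -1.5]
30 0 grasp [-0.89 -0.03  1.97  0.27  1.   -2.68] 5.1015
30 0 lift [-0.94 -0.15  1.86  0.31  1.25 -2.68] 3.6977
30 0 pre [-0.98 -0.17  1.93  0.27  1.21 -2.68] 5.6601
30 1 grasp [-1.08  0.02  1.99  0.58  1.11 -0.07] 0.0
30 1 lift [-1.08 -0.12  1.88  0.53  1.31  0.07] 0.0
30 1 pre [-1.16 -0.13  1.95  0.54  1.3  -0.03] 0.0
35 0 grasp [-0.91 -0.05  2.    0.31  0.97 -2.68] 7.2074
35 0 lift [-0.96 -0.17  1.89  0.36  1.22 -2.68] 5.2896
35 0 pre [-1.   -0.2   1.96  0.31  1.18 -2.68] 7.6534
35 1 grasp [-1.13  0.02  2.02  0.68  1.12 -0.17] 0.0
35 1 lift [-1.13 -0.13  1.92  0.63  1.31 -0.01] 0.0
35 1 pre [-1.21 -0.13  1.97  0.63  1.32 -0.12] 0.0
40 0 grasp [-0.92 -0.08  2.03  0.35  0.95 -2.68] 9.7001
40 0 lift [-0.98 -0.2   1.93  0.41  1.19 -2.68] 7.1869
40 0 pre [-1.02 -0.22  1.99  0.36  1.16 -2.68] 9.9646
40 1 grasp [-1.18  0.03  2.04  0.78  1.14 -0.28] 0.0
40 1 lift [-1.18 -0.13  1.95  0.72  1.33 -0.09] 0.0
40 1 pre [-1.26 -0.12  2.    0.72  1.34 -0.2 ] 0.0
```

```bash
python3 - <<'E'
from st import *
T=tool();c=(T@cams.get_calibration('wrist')['T_tool_cam'])[:3,3];print(c)
ims=[]
for n in('scene','top'):
    p=cv2.imread(f'pics/{n}_11.png');u=proj(n,c)[0];t=proj(n,T[:3,3])[0];print(n,u,t)
    p=cv2.resize(p,None,fx=4,fy=4,interpolation=2);x,y=(u*4).astype(int)
    cv2.drawMarker(p,(x,y),(0,255,0),cv2.MARKER_CROSS,12,1)
    x=max(x,200);y=max(y,250);ims.append(p[y-250:y+250,x-200:x+200])
cv2.imwrite('pics/cam11.png',np.hstack(ims))
E
```

```text
[0.35553927 0.01667443 0.4037283 ]
scene [333.12645444 129.20329461] [292.08000127 178.69282799]
top [314.10651315 249.72337512] [331.00421372 189.29175266]
```

View pics/cam11.png

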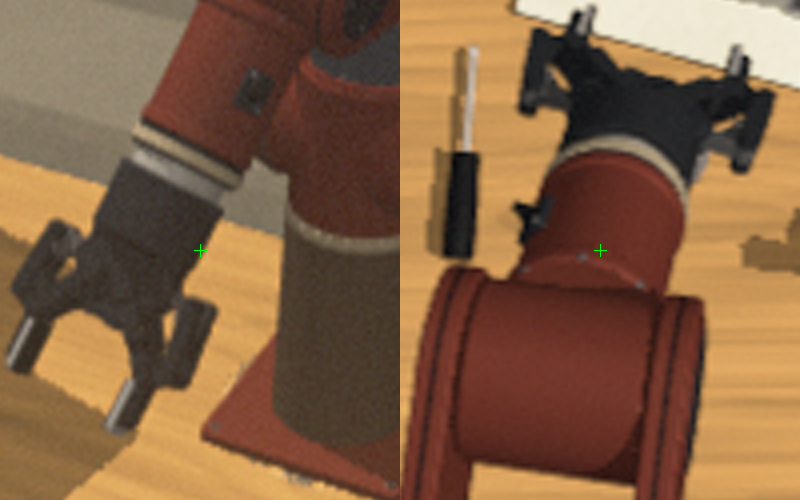

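```bash
cat > chk2.py <<'E'
from kin import *
k=np.load('k.npy')
def sim(T0,T1,N,q0):
    """joint track along equal-row helix"""
    D=np.linalg.inv(T0)@T1;w=R.from_matrix(D[:3,:3]).as_rotvec()/N
    S_=sum(R.from_rotvec(w*i).as_matrix() for i in range(N));t=np.linalg.solve(S_,D[:3,3]);d=mk(R.from_rotvec(w).as_matrix(),t)
    T=T0;q=np.array(q0);out=[q]
    for i in range(N):
        T=T@d;qn,c=ik(T,q,k);out.append(qn)
        if c>.02:print('ik cost',i,c)
        q=qn
    out=np.array(out);print('max dq/row',abs(np.diff(out,axis=0)).max(0).round(3),'limit',(np.array([2.57,2.57,3.01,3.14,3.14,3.14])*.7/12).round(3));print(out[::max(1,N//5)].round(2),'end',out[-1].round(2))
E
python3 - <<'E'
from chk2 import *
T0=tool();T0=T0@mk(E_('x',np.pi),[0,0,0]);q0=sensors.read_state()['q'];q0[5]+=np.pi
yaw=.303;b=np.array([.4525,-.335,.14]);f=np.array([np.cos(yaw),np.sin(yaw),0])
Rm=grasp_R(yaw,40)@E_('x',np.pi)
T1=mk(Rm,b+Rm[:,0]*.017-f*.05+[0,0,.09])
print(T1.round(3));sim(T0,T1,16,q0);rows(T0,T1,16)
A=np.load('A.npy');m=(np.hypot(A[:,0]-.37,A[:,1]+.21)<.06)&(A[:,2]>.01);print('blue',A[m].min(0),A[m].max(0))
E
```

```text
[[ 0.614  0.298 -0.731  0.415]
 [ 0.192 -0.954 -0.229 -0.347]
 [-0.766  0.    -0.643  0.217]
 [ 0.     0.     0.     1.   ]]
max dq/row [0.117 0.084 0.058 0.114 0.046 0.178] limit [0.15  0.15  0.176 0.183 0.183 0.183]
[[-0.14 -0.71  2.24 -0.12  0.92  1.74]
 [-0.46 -0.85  2.33  0.22  0.99  1.22]
 [-0.8  -0.85  2.36  0.5   1.13  0.73]
 [-1.05 -0.7   2.32  0.65  1.23  0.34]
 [-1.2  -0.46  2.21  0.71  1.29  0.05]
 [-1.27 -0.21  2.06  0.72  1.33 -0.16]] end [-1.29 -0.13  2.01  0.72  1.35 -0.21]
16 rows: t [0.14, 2.02, 0.88] w [-0.26, 0.0, -0.23] | mm/row 22.1 deg/row 2.07
 end [ 0.4156 -0.3466  0.2165] err mm [ 0.4  0.1 -0.5] roterr 0.28 mid [0.433, -0.201, 0.264] q3 [0.46, -0.121, 0.29] [0.419, -0.284, 0.237]
blue [ 0.33152059 -0.24903058  0.01022867] [ 0.39377426 -0.1895122   0.14285688]
```

Request:
{"method": "arm_command", "body": {
  "targets": [
    {"tx": 0, "ty": 0, "tz": 0, "wx": 0.5, "wy": 0, "wz": 0, "fingers": 8.5},
    {"tx": 0, "ty": 0, "tz": 0, "wx": 1, "wy": 0, "wz": 0, "fingers": 8.5},
    {"tx": 0, "ty": 0, "tz": 0, "wx": 1, "wy": 0, "wz": 0, "fingers": 8.5},
    {"tx": 0, "ty": 0, "tz": 0, "wx": 1, "wy": 0, "wz": 0, "fingers": 8.5},
    {"tx": 0, "ty": 0, "tz": 0, "wx": 1, "wy": 0, "wz": 0, "fingers": 8.5},
    {"tx": 0, "ty": 0, "tz": 0, "wx": 1, "wy": 0, "wz": 0, "fingers": 8.5},
    {"tx": 0, "ty": 0, "tz": 0, "wx": 1, "wy": 0, "wz": 0, "fingers": 8.5},
    {"tx": 0, "ty": 0, "tz": 0, "wx": 1, "wy": 0, "wz": 0, "fingers": 8.5}
  ]
}}

```text
time: 9.88
ee_pos: [0.5089, -0.028, 0.3215]
tcp_rot: [0.807, 0.395, 0.338, -0.279]
contact_force: [0.7, -0.3, -0.1]
gripper_width: 0.993
```

Request:
{"method": "arm_command", "body": {
  "targets": [
    {"tx": 0, "ty": 0, "tz": 0, "wx": 1, "wy": 0, "wz": 0, "fingers": 8.5},
    {"tx": 0, "ty": 0, "tz": 0, "wx": 1, "wy": 0, "wz": 0, "fingers": 8.5},
    {"tx": 0, "ty": 0, "tz": 0, "wx": 1, "wy": 0, "wz": 0, "fingers": 8.5},
    {"tx": 0, "ty": 0, "tz": 0, "wx": 1, "wy": 0, "wz": 0, "fingers": 8.5},
    {"tx": 0, "ty": 0, "tz": 0, "wx": 1, "wy": 0, "wz": 0, "fingers": 8.5},
    {"tx": 0, "ty": 0, "tz": 0, "wx": 1, "wy": 0, "wz": 0, "fingers": 8.5},
    {"tx": 0, "ty": 0, "tz": 0, "wx": 1, "wy": 0, "wz": 0, "fingers": 8.5},
    {"tx": 0, "ty": 0, "tz": 0, "wx": 1, "wy": 0, "wz": 0, "fingers": 8.5}
  ]
}}

```text
time: 10.55
ee_pos: [0.509, -0.028, 0.3215]
tcp_rot: [0.577, 0.689, 0.195, -0.392]
contact_force: [-0.3, -0.3, -0.9]
gripper_width: 0.996
```

Request:
{"method": "arm_command", "body": {
  "targets": [
    {"tx": 0, "ty": 0, "tz": 0, "wx": 1, "wy": 0, "wz": 0, "fingers": 8.5},
    {"tx": 0, "ty": 0, "tz": 0, "wx": 1, "wy": 0, "wz": 0, "fingers": 8.5},
    {"tx": 0, "ty": 0, "tz": 0, "wx": 1, "wy": 0, "wz": 0, "fingers": 8.5},
    {"tx": 0, "ty": 0, "tz": 0, "wx": 1, "wy": 0, "wz": 0, "fingers": 8.5},
    {"tx": 0, "ty": 0, "tz": 0, "wx": 1, "wy": 0, "wz": 0, "fingers": 8.5},
    {"tx": 0, "ty": 0, "tz": 0, "wx": 1, "wy": 0, "wz": 0, "fingers": 8.5},
    {"tx": 0, "ty": 0, "tz": 0, "wx": 1, "wy": 0, "wz": 0, "fingers": 8.5},
    {"tx": 0, "ty": 0, "tz": 0, "wx": 1, "wy": 0, "wz": 0, "fingers": 8.5}
  ]
}}

```text
time: 11.22
ee_pos: [0.509, -0.028, 0.3215]
tcp_rot: [0.247, 0.864, 0.019, -0.438]
contact_force: [0.6, 0.7, -0.1]
gripper_width: 0.994
```

Request:
{"method": "arm_command", "body": {
  "targets": [
    {"tx": 0, "ty": 0, "tz": 0, "wx": 1, "wy": 0, "wz": 0, "fingers": 8.5},
    {"tx": 0, "ty": 0, "tz": 0, "wx": 1, "wy": 0, "wz": 0, "fingers": 8.5},
    {"tx": 0, "ty": 0, "tz": 0, "wx": 1, "wy": 0, "wz": 0, "fingers": 8.5},
    {"tx": 0, "ty": 0, "tz": 0, "wx": 1, "wy": 0, "wz": 0, "fingers": 8.5},
    {"tx": 0, "ty": 0, "tz": 0, "wx": 1, "wy": 0, "wz": 0, "fingers": 8.5},
    {"tx": 0, "ty": 0, "tz": 0, "wx": 1, "wy": 0, "wz": 0, "fingers": 8.5},
    {"tx": 0, "ty": 0, "tz": 0, "wx": 0.5, "wy": 0, "wz": 0, "fingers": 8.5}
  ]
}}

```text
time: 11.8
ee_pos: [0.5089, -0.028, 0.3215]
tcp_rot: [-0.056, 0.897, -0.128, -0.419]
contact_force: [-0.3, 1.1, 0.2]
gripper_width: 0.997
```

```bash
python3 - <<'E'
from chk2 import *
T0=tool();s=sensors.read_state();q0=s['q'];print(s['time'],q0.round(2),T0.round(3))
yaw=.303;b=np.array([.4525,-.335,.14]);f=np.array([np.cos(yaw),np.sin(yaw),0])
Rv=grasp_R(.0,40)@E_('x',np.pi);Tv=mk(Rv,[.475,-.16,.30])
Rm=grasp_R(yaw,40)@E_('x',np.pi)
T1=mk(Rm,b+Rm[:,0]*.017-f*.05+[0,0,.09])
sim(T0,Tv,7,q0);Te=rows(T0,Tv,7);sim(Te,T1,9,ik(Te,q0,k)[0]);rows(Te,T1,9)
E
```

```text
11.8 [-0.14 -0.71  2.24 -0.12  0.92  1.74] [[ 0.615 -0.277 -0.738  0.509]
 [-0.184 -0.961  0.208 -0.028]
 [-0.767  0.008 -0.642  0.322]
 [ 0.     0.     0.     1.   ]]
max dq/row [0.107 0.044 0.024 0.115 0.04  0.178] limit [0.15  0.15  0.176 0.183 0.183 0.183]
[[-0.14 -0.71  2.24 -0.12  0.92  1.74]
 [-0.24 -0.75  2.26 -0.01  0.93  1.57]
 [-0.35 -0.78  2.28  0.11  0.96  1.39]
 [-0.45 -0.8   2.29  0.22  0.99  1.22]
 [-0.56 -0.8   2.29  0.32  1.02  1.05]
 [-0.66 -0.78  2.29  0.41  1.06  0.9 ]
 [-0.75 -0.75  2.28  0.49  1.1   0.75]
 [-0.83 -0.71  2.26  0.55  1.14  0.62]] end [-0.83 -0.71  2.26  0.55  1.14  0.62]
7 rows: t [0.13, 1.94, 0.34] w [-0.29, 0.0, -0.25] | mm/row 19.8 deg/row 2.3
 end [ 0.4751 -0.1598  0.3001] err mm [0.1 0.2 0.1] roterr 0.24 mid [0.485, -0.102, 0.309] q3 [0.496, -0.065, 0.315] [0.478, -0.14, 0.303]
max dq/row [0.086 0.08  0.051 0.053 0.039 0.128] limit [0.15  0.15  0.176 0.183 0.183 0.183]
[[-0.82 -0.71  2.26  0.54  1.14  0.63]
 [-0.91 -0.68  2.26  0.6   1.18  0.5 ]
 [-0.99 -0.63  2.25  0.64  1.21  0.38]
 [-1.05 -0.58  2.23  0.67  1.24  0.27]
 [-1.11 -0.51  2.21  0.69  1.27  0.17]
 [-1.16 -0.44  2.18  0.71  1.29  0.08]
 [-1.2  -0.37  2.14  0.72  1.3  -0.01]
 [-1.24 -0.29  2.1   0.72  1.32 -0.08]
 [-1.26 -0.21  2.06  0.72  1.33 -0.15]
 [-1.29 -0.13  2.01  0.72  1.35 -0.21]] end [-1.29 -0.13  2.01  0.72  1.35 -0.21]
9 rows: t [0.11, 1.97, 1.32] w [-0.24, 0.0, -0.21] | mm/row 23.8 deg/row 1.93
 end [ 0.4148 -0.3461  0.2164] err mm [-0.4  0.5 -0.6] roterr 0.29 mid [0.435, -0.261, 0.254] q3 [0.449, -0.22, 0.272] [0.423, -0.303, 0.235]
```

Request:
{"method": "arm_command", "body": {
  "targets": [
    {"tx": 0.13, "ty": 1.94, "tz": 0.34, "wx": -0.29, "wy": 0, "wz": -0.25, "fingers": 8.5},
    {"tx": 0.13, "ty": 1.94, "tz": 0.34, "wx": -0.29, "wy": 0, "wz": -0.25, "fingers": 8.5},
    {"tx": 0.13, "ty": 1.94, "tz": 0.34, "wx": -0.29, "wy": 0, "wz": -0.25, "fingers": 8.5},
    {"tx": 0.13, "ty": 1.94, "tz": 0.34, "wx": -0.29, "wy": 0, "wz": -0.25, "fingers": 8.5},
    {"tx": 0.13, "ty": 1.94, "tz": 0.34, "wx": -0.29, "wy": 0, "wz": -0.25, "fingers": 8.5},
    {"tx": 0.13, "ty": 1.94, "tz": 0.34, "wx": -0.29, "wy": 0, "wz": -0.25, "fingers": 8.5},
    {"tx": 0.13, "ty": 1.94, "tz": 0.34, "wx": -0.29, "wy": 0, "wz": -0.25, "fingers": 8.5}
  ]
}}

```text
time: 12.38
ee_pos: [0.4752, -0.1614, 0.3012]
tcp_rot: [0.004, 0.906, 0.001, -0.423]
contact_force: [0.5, -0.5, -0.7]
gripper_width: 0.997
```

Request:
{"method": "arm_command", "body": {
  "targets": [
    {"tx": 0.11, "ty": 1.97, "tz": 1.32, "wx": -0.24, "wy": 0, "wz": -0.21, "fingers": 8.5},
    {"tx": 0.11, "ty": 1.97, "tz": 1.32, "wx": -0.24, "wy": 0, "wz": -0.21, "fingers": 8.5},
    {"tx": 0.11, "ty": 1.97, "tz": 1.32, "wx": -0.24, "wy": 0, "wz": -0.21, "fingers": 8.5},
    {"tx": 0.11, "ty": 1.97, "tz": 1.32, "wx": -0.24, "wy": 0, "wz": -0.21, "fingers": 8.5},
    {"tx": 0.11, "ty": 1.97, "tz": 1.32, "wx": -0.24, "wy": 0, "wz": -0.21, "fingers": 8.5},
    {"tx": 0.11, "ty": 1.97, "tz": 1.32, "wx": -0.24, "wy": 0, "wz": -0.21, "fingers": 8.5},
    {"tx": 0.11, "ty": 1.97, "tz": 1.32, "wx": -0.24, "wy": 0, "wz": -0.21, "fingers": 8.5},
    {"tx": 0.11, "ty": 1.97, "tz": 1.32, "wx": -0.24, "wy": 0, "wz": -0.21, "fingers": 8.5}
  ]
}}

```text
time: 13.05
ee_pos: [0.4192, -0.3267, 0.2262]
tcp_rot: [0.057, 0.898, 0.123, -0.42]
contact_force: [0.0, 0.3, -0.2]
gripper_width: 0.996
```

Request:
{"method": "arm_command", "body": {
  "targets": [
    {"tx": 0, "ty": 0, "tz": 0, "wx": 0, "wy": 0, "wz": 0, "fingers": 8.5},
    {"tx": 0, "ty": 0, "tz": 0, "wx": 0, "wy": 0, "wz": 0, "fingers": 8.5},
    {"tx": 0, "ty": 0, "tz": 0, "wx": 0, "wy": 0, "wz": 0, "fingers": 8.5},
    {"tx": 0, "ty": 0, "tz": 0, "wx": 0, "wy": 0, "wz": 0, "fingers": 8.5}
  ]
}}

```text
time: 13.38
ee_pos: [0.4203, -0.3245, 0.2283]
tcp_rot: [0.058, 0.898, 0.122, -0.419]
contact_force: [0.4, 0.0, -0.1]
gripper_width: 0.997
```

```bash
python3 - <<'E'
from look import *
w,T0=snap('wrist','12');s=sensors.read_state();print(s['time'],s['q'].round(3),T0.round(4))
q=w[(w[:,2]>.12)&(np.hypot(w[:,0]-.47,w[:,1]+.33)<.09)]
x=fit(q,lo,[.453,-.335,.303],.14)
print(len(q),x,fit(q,lo,[.453,-.335,.303],.14,full=True))
x=[.4525,-.335,.303]
E
```

```text
13.4333 [-1.273 -0.196  2.069  0.723  1.323 -0.18 ] [[ 0.6181  0.2683 -0.7389  0.4203]
 [ 0.1713 -0.9633 -0.2065 -0.3245]
 [-0.7672  0.001  -0.6414  0.2283]
 [ 0.      0.      0.      1.    ]]
8606 (array([ 0.45207809, -0.33628157,  0.2919811 ]), 5797, np.float64(0.0006585743561766414)) (array([ 0.45090662, -0.33669823,  0.29303642,  0.14035799,  0.00166678,
        0.04780672]), 5844, np.float64(0.0008889987118050353))
```

View pics/wrist_12.png

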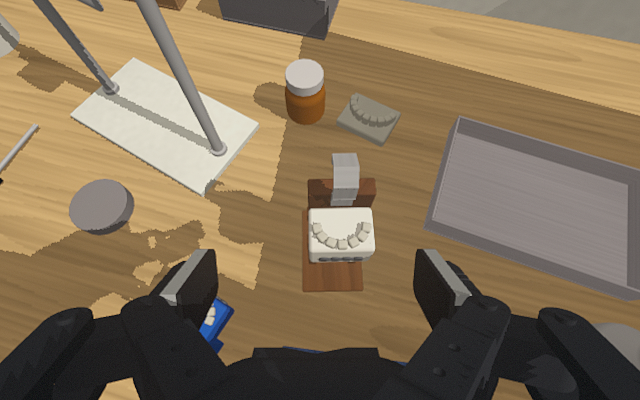

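```bash
python3 - <<'E'
from chk2 import *
T0=tool();q0=sensors.read_state()['q']
yaw=.293;b=np.array([.452,-.336,.14]);Rm=grasp_R(yaw,40)@E_('x',np.pi)
T1=mk(Rm,b+Rm[:,0]*.017);sim(T0,T1,8,q0);rows(T0,T1,8)
E
```

```text
max dq/row [0.024 0.032 0.013 0.01  0.026 0.017] limit [0.15  0.15  0.176 0.183 0.183 0.183]
[[-1.27 -0.2   2.07  0.72  1.32 -0.18]
 [-1.25 -0.18  2.06  0.73  1.31 -0.16]
 [-1.24 -0.16  2.06  0.73  1.28 -0.18]
 [-1.23 -0.13  2.06  0.74  1.26 -0.19]
 [-1.22 -0.1   2.06  0.75  1.23 -0.21]
 [-1.21 -0.07  2.06  0.75  1.21 -0.22]
 [-1.2  -0.04  2.05  0.76  1.18 -0.24]
 [-1.19 -0.01  2.05  0.77  1.16 -0.25]
 [-1.18  0.03  2.04  0.78  1.14 -0.27]] end [-1.18  0.03  2.04  0.78  1.14 -0.27]
8 rows: t [1.28, 0.24, 0.45] w [-0.02, 0.0, -0.02] | mm/row 13.8 deg/row 0.15
 end [ 0.4623 -0.3324  0.127 ] err mm [-0.2  0.4  0.1] roterr 0.18 mid [0.447, -0.33, 0.165] q3 [0.436, -0.328, 0.191] [0.457, -0.332, 0.14]
```

Request:
{"method": "arm_command", "body": {
  "targets": [
    {"tx": 0, "ty": 0.96, "tz": 0, "wx": -0.08, "wy": 0, "wz": -0.08, "fingers": 8.5},
    {"tx": 0, "ty": 0.96, "tz": 0, "wx": -0.08, "wy": 0, "wz": -0.08, "fingers": 8.5},
    {"tx": 1.46, "ty": 0, "tz": 0.51, "wx": 0, "wy": 0, "wz": 0, "fingers": 8.5},
    {"tx": 1.46, "ty": 0, "tz": 0.51, "wx": 0, "wy": 0, "wz": 0, "fingers": 8.5},
    {"tx": 1.46, "ty": 0, "tz": 0.51, "wx": 0, "wy": 0, "wz": 0, "fingers": 8.5},
    {"tx": 1.46, "ty": 0, "tz": 0.51, "wx": 0, "wy": 0, "wz": 0, "fingers": 8.5},
    {"tx": 0, "ty": 0, "tz": 0, "wx": 0, "wy": 0, "wz": 0, "fingers": 8.5},
    {"tx": 0, "ty": 0, "tz": 0, "wx": 0, "wy": 0, "wz": 0, "fingers": 8.5}
  ]
}}

```text
time: 14.1
ee_pos: [0.4464, -0.3361, 0.1706]
tcp_rot: [0.062, 0.896, 0.134, -0.419]
contact_force: [0.4, -0.3, -0.2]
gripper_width: 0.999
```

```bash
python3 - <<'E'
from look import *
w,T0=snap('wrist','13');s=sensors.read_state();print(s['time'],s['q'].round(3),T0.round(4))
q=w[(w[:,2]>.12)&(np.hypot(w[:,0]-.47,w[:,1]+.33)<.09)]
x=fit(q,lo,[.453,-.335,.303],.14)
print(len(q),x,fit(q,lo,[.453,-.335,.303],.14,full=True))
yaw=.293;b=np.array([.452,-.336,.14]);Rm=grasp_R(yaw,40)@R.from_euler('x',np.pi).as_matrix()
rows(T0,mk(Rm,b+Rm[:,0]*.017),3)
E
```

```text
14.15 [-1.227 -0.044  2.049  0.754  1.213 -0.255] [[ 0.6132  0.292  -0.734   0.4464]
 [ 0.1883 -0.9564 -0.2233 -0.3361]
 [-0.7672 -0.0013 -0.6414  0.1706]
 [ 0.      0.      0.      1.    ]]
39314 (array([ 0.45221888, -0.33605829,  0.29059697]), 10229, np.float64(0.0006603359739045071)) (array([ 0.45074861, -0.33624625,  0.28818838,  0.14044739,  0.00171626,
        0.04995848]), 10318, np.float64(0.0009288539620191886))
3 rows: t [1.46, 0.05, 0.52] w [0.01, 0.01, 0.01] | mm/row 15.5 deg/row 0.08
 end [ 0.4623 -0.3328  0.1271] err mm [-0.1  0.1  0.1] roterr 0.11 mid [0.457, -0.334, 0.142] q3 [0.452, -0.335, 0.156] [0.462, -0.333, 0.127]
```

View pics/wrist_13.png

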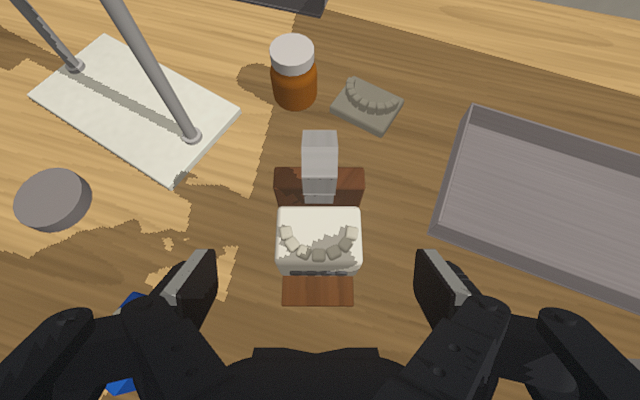

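Request:
{"method": "arm_command", "body": {
  "targets": [
    {"tx": 1.46, "ty": 0.05, "tz": 0.52, "wx": 0, "wy": 0, "wz": 0, "fingers": 8.5},
    {"tx": 1.46, "ty": 0.05, "tz": 0.52, "wx": 0, "wy": 0, "wz": 0, "fingers": 8.5},
    {"tx": 1.46, "ty": 0.05, "tz": 0.52, "wx": 0, "wy": 0, "wz": 0, "fingers": 8.5},
    {"tx": 0, "ty": 0, "tz": 0, "wx": 0, "wy": 0, "wz": 0, "fingers": 8.5},
    {"tx": 0, "ty": 0, "tz": 0, "wx": 0, "wy": 0, "wz": 0, "fingers": 8.5}
  ]
}}

```text
time: 14.57
ee_pos: [0.4621, -0.334, 0.1276]
tcp_rot: [0.062, 0.896, 0.133, -0.419]
contact_force: [0.3, -0.2, -0.3]
gripper_width: 0.994
```

```bash
python3 - <<'E'
from look import *
w,T0=snap('wrist','14');s=sensors.read_state();print(s['time'],s['contact_force'].round(1),T0.round(4))
q=w[(w[:,2]>.12)&(np.hypot(w[:,0]-.47,w[:,1]+.33)<.09)]
print(fit(q,lo,[.453,-.335,.303],.14))
print('TCP in block frame',R.from_euler('z',-.291).as_matrix()@(T0[:3,3]-[.4522,-.336,.14]))
E
```

```text
14.6167 [ 0.7 -0.3 -0.4] [[ 6.136e-01  2.911e-01 -7.340e-01  4.621e-01]
 [ 1.873e-01 -9.567e-01 -2.229e-01 -3.340e-01]
 [-7.671e-01 -7.000e-04 -6.416e-01  1.276e-01]
 [ 0.000e+00  0.000e+00  0.000e+00  1.000e+00]]
(array([ 0.45234521, -0.33585469,  0.28924529]), 18204, np.float64(0.0006939712708874807))
TCP in block frame [ 0.01007343 -0.00089457 -0.01240613]
```

Request:
{"method": "arm_command", "body": {
  "targets": [
    {"tx": 0, "ty": -0.09, "tz": 0, "wx": 0, "wy": 0, "wz": 0, "fingers": 6.5},
    {"tx": 0, "ty": 0, "tz": 0, "wx": 0, "wy": 0, "wz": 0, "fingers": 5.5},
    {"tx": 0, "ty": 0, "tz": 0, "wx": 0, "wy": 0, "wz": 0, "fingers": 4},
    {"tx": 0, "ty": 0, "tz": 0, "wx": 0, "wy": 0, "wz": 0, "fingers": 4},
    {"tx": 0, "ty": 0, "tz": 0, "wx": 0, "wy": 0, "wz": 0, "fingers": 4},
    {"tx": 0, "ty": 0, "tz": 0, "wx": 0, "wy": 0, "wz": 0, "fingers": 4}
  ],
  "grip_force": 60
}}

```text
time: 15.12
ee_pos: [0.462, -0.334, 0.1281]
tcp_rot: [0.063, 0.896, 0.133, -0.418]
contact_force: [-3.2, -0.4, 5.5]
gripper_width: 0.564
```

```bash
python3 - <<'E'
from look import *
w,T0=snap('wrist','15');s=sensors.read_state();print(s['time'],s['contact_force'].round(1),s['gripper_width']*85.4,T0.round(4))
q=w[(w[:,2]>.12)&(np.hypot(w[:,0]-.47,w[:,1]+.33)<.09)]
print(fit(q,lo,[.453,-.335,.303],.14),fit(q,lo,[.453,-.335,.303],.14,full=True))
E
```

```text
15.1667 [-2.9  0.1  6.3] 48.48568197668107 [[ 0.6145  0.2904 -0.7335  0.462 ]
 [ 0.1857 -0.9569 -0.2233 -0.334 ]
 [-0.7667  0.001  -0.642   0.1281]
 [ 0.      0.      0.      1.    ]]
(array([ 0.45292681, -0.3362932 ,  0.30157307]), 19137, np.float64(0.0007278432917806879)) (array([ 0.4510291 , -0.33673729,  0.30030172,  0.14069967,  0.00070601,
        0.05868986]), 19470, np.float64(0.0011404803207054285))
```

View pics/wrist_15.png

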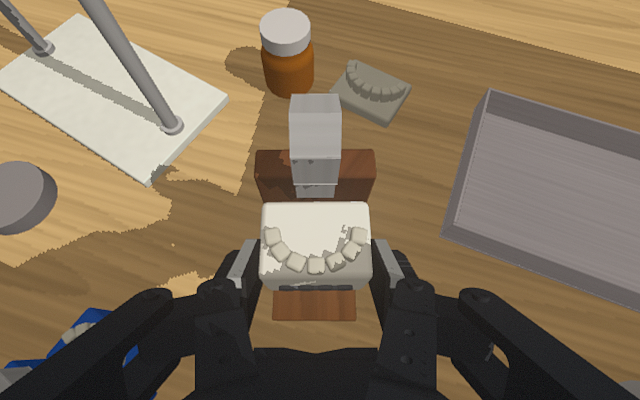

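Request:
{"method": "arm_command", "body": {
  "targets": [
    {"tx": -0.77, "ty": 0, "tz": -0.64, "wx": 0, "wy": 0, "wz": 0, "fingers": 4},
    {"tx": -0.77, "ty": 0, "tz": -0.64, "wx": 0, "wy": 0, "wz": 0, "fingers": 4},
    {"tx": -0.77, "ty": 0, "tz": -0.64, "wx": 0, "wy": 0, "wz": 0, "fingers": 4},
    {"tx": -0.77, "ty": 0, "tz": -0.64, "wx": 0, "wy": 0, "wz": 0, "fingers": 4},
    {"tx": -1.15, "ty": 0, "tz": -0.96, "wx": 0, "wy": 0, "wz": 0, "fingers": 4},
    {"tx": -1.15, "ty": 0, "tz": -0.96, "wx": 0, "wy": 0, "wz": 0, "fingers": 4},
    {"tx": -0.77, "ty": 0, "tz": -0.64, "wx": 0, "wy": 0, "wz": 0, "fingers": 4},
    {"tx": 0, "ty": 0, "tz": 0, "wx": 0, "wy": 0, "wz": 0, "fingers": 4}
  ]
}}

```text
time: 15.83
ee_pos: [0.4625, -0.3349, 0.2106]
tcp_rot: [0.064, 0.896, 0.132, -0.418]
contact_force: [-0.7, -0.3, -2.0]
gripper_width: 0.565
```

```bash
python3 - <<'E'
from held import *
T15=np.load('wrist_15.npz')['T'];H=np.linalg.inv(T15)@plaque(.295,[.4524,-.336,.14]);np.save('H2.npy',H);print(H.round(4))
w,T0=snap('wrist','16');snap('scene','16');s=sensors.read_state();print(s['time'],s['q'].round(2),s['contact_force'].round(1),s['gripper_width']*85.4)
B=T0@H;print(B.round(4));q=w[np.linalg.norm(w-B[:3,3],axis=1)<.1]
print(fit(q,lo,[B[0,3],B[1,3],.295],B[2,3]),fit(q,lo,[B[0,3],B[1,3],.295],B[2,3],full=True))
E
```

```text
[[ 6.420e-01 -1.000e-03 -7.667e-01 -1.540e-02]
 [-4.000e-04 -1.000e+00  1.000e-03 -9.000e-04]
 [-7.667e-01 -4.000e-04 -6.420e-01 -1.000e-04]
 [ 0.000e+00  0.000e+00  0.000e+00  1.000e+00]]
15.9333 [-1.19 -0.08  2.01  0.74  1.25 -0.18] [ 0.5  0.5 -2.3] 48.44177895212133
[[ 9.567e-01 -2.910e-01 -1.300e-03  4.528e-01]
 [ 2.910e-01  9.567e-01  3.500e-03 -3.368e-01]
 [ 3.000e-04 -3.700e-03  1.000e+00  2.225e-01]
 [ 0.000e+00  0.000e+00  0.000e+00  1.000e+00]]
(array([ 0.45348248, -0.33705672,  0.30155439]), 19147, np.float64(0.000804423250794605)) (array([ 0.45163646, -0.3381144 ,  0.30483264,  0.2231451 , -0.00110195,
        0.06343376]), 19504, np.float64(0.0011486369570564356))
```

View pics/scene_16.png

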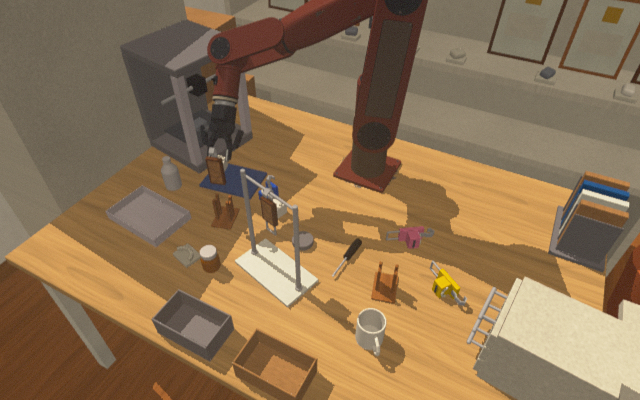

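```bash
python3 - <<'E'
from held import *
B=plaque(-.275,[.5714,-.0453,.2666])
ws,_=snap('scene','17')
pts=[(.025,s*.017,-.079) for s in(-1,1)]+[(.025,s*.017,-.043) for s in(-1,1)]+[(.032,s*.025,z) for s in(-1,1) for z in(-.04,.04)]
X=(B@np.c_[pts,np.ones(len(pts))].T).T[:,:3]
u=proj('scene',X);print(X.round(4),u.round(1))
p=cv2.imread('pics/scene_17.png');s=8;x0,y0=235,175;c=cv2.resize(p[y0:y0+70,x0:x0+80],None,fx=s,fy=s,interpolation=2)
for a in u:cv2.drawMarker(c,tuple(((a+.5-[x0,y0])*s).astype(int)),(0,255,0),cv2.MARKER_CROSS,10,1)
cv2.imwrite('pics/c17.png',c)
d=np.load('scene_17.npz')['d'];W=cloud('scene',d)
M=B[:3,:3]
L=(W.reshape(-1,3)-B[:3,3])@M
m=(abs(L[:,0]-.025)<.02)&(abs(L[:,1])<.03)&(L[:,2]<-.045)&(L[:,2]>-.095);print(m.sum());print((L[m]*1000).round(0)[:60].tolist())
E
```

```text
[[ 0.5908 -0.0684  0.1876]
 [ 0.6001 -0.0357  0.1876]
 [ 0.5908 -0.0684  0.2236]
 [ 0.6001 -0.0357  0.2236]
 [ 0.5954 -0.0781  0.2266]
 [ 0.5954 -0.0781  0.3066]
 [ 0.609  -0.0299  0.2266]
 [ 0.609  -0.0299  0.3066]] [[266.7 227.6]
 [274.8 233.8]
 [265.7 218.6]
 [274.  224.8]
 [261.8 217.8]
 [259.2 196.5]
 [274.  226.9]
 [272.  205.6]]
49
[[27.0, -18.0, -48.0], [26.0, -16.0, -51.0], [26.0, -15.0, -54.0], [22.0, -16.0, -58.0], [26.0, -16.0, -58.0], [24.0, -15.0, -60.0], [26.0, -17.0, -64.0], [25.0, -13.0, -62.0], [29.0, -14.0, -63.0], [24.0, -15.0, -67.0], [28.0, -16.0, -69.0], [28.0, -11.0, -66.0], [26.0, -18.0, -77.0], [28.0, -12.0, -71.0], [24.0, 15.0, -53.0], [24.0, 19.0, -51.0], [25.0, -20.0, -83.0], [25.0, -15.0, -79.0], [24.0, -12.0, -77.0], [20.0, -14.0, -82.0], [27.0, 19.0, -52.0], [24.0, 19.0, -55.0], [25.0, -12.0, -81.0], [28.0, -3.0, -73.0], [22.0, -7.0, -79.0], [28.0, 19.0, -56.0], [26.0, 21.0, -56.0], [27.0, -4.0, -78.0], [25.0, -2.0, -78.0], [24.0, 0.0, -77.0], [28.0, 18.0, -61.0], [27.0, 22.0, -58.0], [28.0, 0.0, -78.0], [28.0, 4.0, -75.0], [25.0, 6.0, -76.0], [24.0, 9.0, -74.0], [30.0, 20.0, -62.0], [25.0, 19.0, -66.0], [27.0, 8.0, -76.0], [27.0, 13.0, -73.0], [28.0, 17.0, -69.0], [27.0, 21.0, -67.0], [21.0, 18.0, -74.0], [26.0, 10.0, -80.0], [26.0, 15.0, -76.0], [26.0, 19.0, -74.0], [23.0, 20.0, -75.0], [27.0, 16.0, -79.0], [24.0, 21.0, -77.0]]
```

View pics/c17.png

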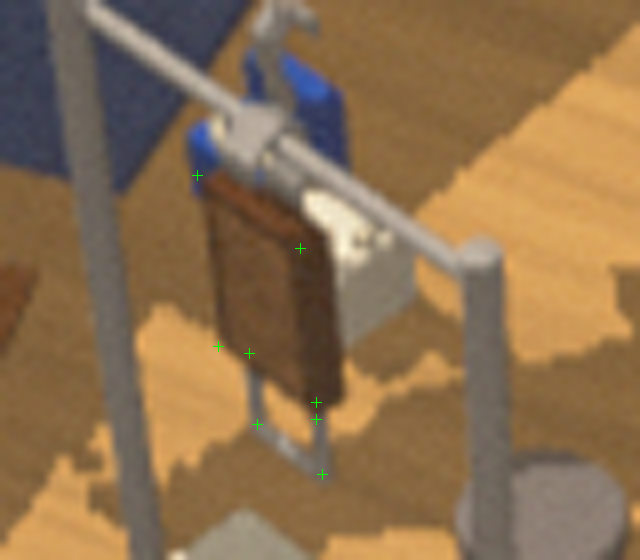

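```bash
cat > loop.py <<'E'
from held import *
from chk2 import *
LOOP=np.array([.0027,.0005,.1875]) # stand frame xy, z
UY=-.275
def lower_at(hx,hy,hz,yaw=UY):
    M=E_('z',STAND[2]);w=np.array([STAND[0],STAND[1],0])+M@LOOP
    h=w+E_('z',yaw)@[hx,hy,hz];return plaque(yaw,h-E_('z',yaw)@[.021,0,.0735])
H2=np.load('H2.npy');iH2=np.linalg.inv(H2)
E
python3 - <<'E'
from loop import *
T0=tool();q0=sensors.read_state()['q']
for h in((-.1,0,.0235),(-.06,0,.0235),(-.002,0,.0235),(-.002,0,.004)):
    T=lower_at(*h)@iH2
    for g in([-.1,-.3,2.3,-.15,.5,1.7],[-.1,-.3,2.3,-.8,.4,2.3]):
        q,c=ik(T,g,k);print(h,T[:3,3].round(3),q.round(3),round(c,4))
E
```

```text
(-0.1, 0, 0.0235) [ 0.488 -0.022  0.126] [-0.14  -0.588  2.542 -0.182  0.502  1.834] 0.0
(-0.1, 0, 0.0235) [ 0.488 -0.022  0.126] [-0.14  -0.588  2.542 -0.182  0.502  1.834] 0.0
(-0.06, 0, 0.0235) [ 0.527 -0.033  0.126] [-0.158 -0.43   2.448 -0.181  0.437  1.825] 0.0
(-0.06, 0, 0.0235) [ 0.527 -0.033  0.126] [-0.158 -0.43   2.448 -0.181  0.437  1.825] 0.0
(-0.002, 0, 0.0235) [ 0.583 -0.049  0.126] [-0.176 -0.24   2.311 -0.173  0.382  1.807] 0.0
(-0.002, 0, 0.0235) [ 0.583 -0.049  0.126] [-0.176 -0.24   2.311 -0.173  0.382  1.807] 0.0
(-0.002, 0, 0.004) [ 0.583 -0.049  0.106] [-0.176 -0.198  2.321 -0.199  0.33   1.835] 0.0
(-0.002, 0, 0.004) [ 0.583 -0.049  0.106] [-0.176 -0.198  2.321 -0.199  0.33   1.835] 0.0
```

```bash
python3 - <<'E'
from loop import *
T0=tool();q0=sensors.read_state()['q']
Tv=mk(grasp_R(0.0,40)@E_('x',np.pi),[.48,-.18,.235])
sim(T0,Tv,9,q0);Te=rows(T0,Tv,9)
T1=lower_at(-.07,0,.0235)@iH2
print(T1.round(3));sim(Te,T1,9,ik(Te,q0,k)[0]);rows(Te,T1,9)
E
```

```text
max dq/row [0.059 0.073 0.047 0.037 0.035 0.101] limit [0.15  0.15  0.176 0.183 0.183 0.183]
[[-1.19 -0.08  2.01  0.74  1.25 -0.18]
 [-1.16 -0.15  2.04  0.74  1.24 -0.1 ]
 [-1.15 -0.22  2.09  0.74  1.22 -0.05]
 [-1.12 -0.28  2.13  0.73  1.19  0.01]
 [-1.09 -0.34  2.17  0.72  1.17  0.07]
 [-1.06 -0.4   2.21  0.71  1.15  0.14]
 [-1.02 -0.46  2.25  0.7   1.12  0.21]
 [-0.98 -0.52  2.28  0.68  1.09  0.3 ]
 [-0.92 -0.57  2.3   0.65  1.06  0.39]
 [-0.86 -0.61  2.32  0.61  1.02  0.49]] end [-0.86 -0.61  2.32  0.61  1.02  0.49]
9 rows: t [0.07, -1.65, -0.57] w [0.24, 0.0, 0.2] | mm/row 17.5 deg/row 1.88
 end [ 0.4799 -0.18    0.2347] err mm [-0.1 -0.  -0.3] roterr 0.17 mid [0.466, -0.247, 0.222] q3 [0.463, -0.282, 0.216] [0.472, -0.213, 0.228]
[[ 0.618 -0.272 -0.738  0.517]
 [-0.175 -0.962  0.208 -0.03 ]
 [-0.767  0.001 -0.642  0.126]
 [ 0.     0.     0.     1.   ]]
max dq/row [0.088 0.067 0.041 0.168 0.072 0.238] limit [0.15  0.15  0.176 0.183 0.183 0.183]
[[-0.86 -0.61  2.32  0.61  1.02  0.49]
 [-0.8  -0.64  2.36  0.58  0.97  0.57]
 [-0.74 -0.66  2.4   0.54  0.9   0.67]
 [-0.66 -0.67  2.43  0.49  0.84  0.77]
 [-0.58 -0.68  2.45  0.42  0.77  0.89]
 [-0.5  -0.66  2.47  0.35  0.7   1.03]
 [-0.41 -0.63  2.48  0.25  0.62  1.19]
 [-0.32 -0.59  2.48  0.13  0.56  1.38]
 [-0.24 -0.53  2.48 -0.01  0.5   1.59]
 [-0.15 -0.47  2.47 -0.18  0.45  1.83]] end [-0.15 -0.47  2.47 -0.18  0.45  1.83]
9 rows: t [1.07, -1.71, 0.62] w [0.22, 0.0, 0.19] | mm/row 21.1 deg/row 1.76
 end [ 0.5171 -0.0301  0.1249] err mm [-0.2  0.  -0.7] roterr 0.19 mid [0.496, -0.095, 0.174] q3 [0.488, -0.129, 0.198] [0.505, -0.062, 0.149]
```

Request:
{"method": "arm_command", "body": {
  "targets": [
    {"tx": 0.07, "ty": -1.65, "tz": -0.57, "wx": 0.24, "wy": 0, "wz": 0.2, "fingers": 4},
    {"tx": 0.07, "ty": -1.65, "tz": -0.57, "wx": 0.24, "wy": 0, "wz": 0.2, "fingers": 4},
    {"tx": 0.07, "ty": -1.65, "tz": -0.57, "wx": 0.24, "wy": 0, "wz": 0.2, "fingers": 4},
    {"tx": 0.07, "ty": -1.65, "tz": -0.57, "wx": 0.24, "wy": 0, "wz": 0.2, "fingers": 4},
    {"tx": 0.07, "ty": -1.65, "tz": -0.57, "wx": 0.24, "wy": 0, "wz": 0.2, "fingers": 4},
    {"tx": 0.07, "ty": -1.65, "tz": -0.57, "wx": 0.24, "wy": 0, "wz": 0.2, "fingers": 4},
    {"tx": 0.07, "ty": -1.65, "tz": -0.57, "wx": 0.24, "wy": 0, "wz": 0.2, "fingers": 4},
    {"tx": 0.07, "ty": -1.65, "tz": -0.57, "wx": 0.24, "wy": 0, "wz": 0.2, "fingers": 4}
  ]
}}

```text
time: 16.65
ee_pos: [0.4752, -0.1956, 0.2304]
tcp_rot: [0.005, 0.905, 0.015, -0.424]
contact_force: [0.9, -0.3, -1.5]
gripper_width: 0.567
```

Request:
{"method": "arm_command", "body": {
  "targets": [
    {"tx": 0.07, "ty": -1.65, "tz": -0.57, "wx": 0.24, "wy": 0, "wz": 0.2, "fingers": 4},
    {"tx": 0, "ty": 0, "tz": 0, "wx": 0, "wy": 0, "wz": 0, "fingers": 4}
  ]
}}

```text
time: 16.82
ee_pos: [0.4801, -0.1766, 0.2341]
tcp_rot: [-0.001, 0.906, 0.002, -0.424]
contact_force: [-0.9, -0.8, -1.9]
gripper_width: 0.563
```

```bash
python3 - <<'E'
from loop import *
T0=tool();s=sensors.read_state();q0=s['q'];print(s['time'],q0.round(2),s['gripper_width']*85.4,s['contact_force'].round(1),T0[:3,3])
T1=lower_at(-.08,0,.0235)@iH2
sim(T0,T1,13,q0);rows(T0,T1,13)
E
```

```text
16.8167 [-0.87 -0.6   2.34  0.62  1.01  0.46] 48.086018873989374 [-0.9 -0.8 -1.9] [ 0.48011811 -0.17663157  0.23408875]
max dq/row [0.062 0.046 0.028 0.118 0.049 0.168] limit [0.15  0.15  0.176 0.183 0.183 0.183]
[[-0.87 -0.6   2.34  0.62  1.01  0.46]
 [-0.78 -0.66  2.38  0.56  0.95  0.61]
 [-0.68 -0.69  2.43  0.5   0.86  0.75]
 [-0.57 -0.7   2.47  0.41  0.77  0.92]
 [-0.45 -0.68  2.49  0.29  0.67  1.12]
 [-0.33 -0.63  2.5   0.14  0.58  1.36]
 [-0.21 -0.55  2.5  -0.06  0.5   1.66]] end [-0.15 -0.51  2.49 -0.18  0.47  1.83]
13 rows: t [0.68, -1.17, 0.48] w [0.15, 0.0, 0.13] | mm/row 14.4 deg/row 1.23
 end [ 0.5072 -0.027   0.1264] err mm [-0.5  0.3  0.8] roterr 0.48 mid [0.49, -0.095, 0.176] q3 [0.484, -0.13, 0.201] [0.497, -0.061, 0.151]
```

Request:
{"method": "arm_command", "body": {
  "targets": [
    {"tx": 0.68, "ty": -1.17, "tz": 0.48, "wx": 0.15, "wy": 0, "wz": 0.13, "fingers": 4},
    {"tx": 0.68, "ty": -1.17, "tz": 0.48, "wx": 0.15, "wy": 0, "wz": 0.13, "fingers": 4},
    {"tx": 0.68, "ty": -1.17, "tz": 0.48, "wx": 0.15, "wy": 0, "wz": 0.13, "fingers": 4},
    {"tx": 0.68, "ty": -1.17, "tz": 0.48, "wx": 0.15, "wy": 0, "wz": 0.13, "fingers": 4},
    {"tx": 0.68, "ty": -1.17, "tz": 0.48, "wx": 0.15, "wy": 0, "wz": 0.13, "fingers": 4},
    {"tx": 0.68, "ty": -1.17, "tz": 0.48, "wx": 0.15, "wy": 0, "wz": 0.13, "fingers": 4},
    {"tx": 0.68, "ty": -1.17, "tz": 0.48, "wx": 0.15, "wy": 0, "wz": 0.13, "fingers": 4}
  ]
}}

```text
time: 17.4
ee_pos: [0.4891, -0.0982, 0.175]
tcp_rot: [-0.031, 0.903, -0.066, -0.424]
contact_force: [0.7, 0.0, -3.1]
gripper_width: 0.568
```

Request:
{"method": "arm_command", "body": {
  "targets": [
    {"tx": 0.68, "ty": -1.17, "tz": 0.48, "wx": 0.15, "wy": 0, "wz": 0.13, "fingers": 4},
    {"tx": 0.68, "ty": -1.17, "tz": 0.48, "wx": 0.15, "wy": 0, "wz": 0.13, "fingers": 4},
    {"tx": 0.68, "ty": -1.17, "tz": 0.48, "wx": 0.15, "wy": 0, "wz": 0.13, "fingers": 4},
    {"tx": 0.68, "ty": -1.17, "tz": 0.48, "wx": 0.15, "wy": 0, "wz": 0.13, "fingers": 4},
    {"tx": 0.68, "ty": -1.17, "tz": 0.48, "wx": 0.15, "wy": 0, "wz": 0.13, "fingers": 4},
    {"tx": 0.68, "ty": -1.17, "tz": 0.48, "wx": 0.15, "wy": 0, "wz": 0.13, "fingers": 4},
    {"tx": 0, "ty": 0, "tz": 0, "wx": 0, "wy": 0, "wz": 0, "fingers": 4}
  ]
}}

```text
time: 17.98
ee_pos: [0.5056, -0.029, 0.1229]
tcp_rot: [-0.056, 0.896, -0.122, -0.423]
contact_force: [0.2, 0.0, -2.5]
gripper_width: 0.564
```

Request:
{"method": "arm_command", "body": {
  "targets": [
    {"tx": 0, "ty": 0, "tz": 0, "wx": 0, "wy": 0, "wz": 0, "fingers": 4},
    {"tx": 0, "ty": 0, "tz": 0, "wx": 0, "wy": 0, "wz": 0, "fingers": 4},
    {"tx": 0, "ty": 0, "tz": 0, "wx": 0, "wy": 0, "wz": 0, "fingers": 4}
  ]
}}

```text
time: 18.23
ee_pos: [0.5075, -0.0317, 0.1271]
tcp_rot: [-0.055, 0.897, -0.123, -0.42]
contact_force: [-0.8, -0.3, -2.4]
gripper_width: 0.567
```

```bash
cat > ls.py <<'E'
from loop import *
def lst(tag=None):
    T0=tool();s=sensors.read_state();B=T0@H2;h=(B@[.021,0,.0735,1])[:3]
    w=np.array([STAND[0],STAND[1],0])+E_('z',STAND[2])@LOOP
    yaw=np.arctan2(B[1,0],B[0,0])
    print('t',round(s['time'],2),'hook rel wire mm',(1000*E_('z',UY).T@(h-w)).round(1),'yaw',yaw.round(4),'tilt',np.degrees(np.arcsin(B[2,:2])).round(2),'F',s['contact_force'].round(1),'q',s['q'].round(2),'qd',abs(s['qd']).max().round(3),'w',round(s['gripper_width']*85.4,1))
    return T0,B
E
python3 - <<'E'
from ls import *
T0,B=lst()
w,_=snap('wrist','18');ws,_=snap('scene','18');wt,_=snap('top','18')
for nm,v in(('w',w),('s',ws),('t',wt)):
    q=v[np.linalg.norm(v-[.571,-.045,.265],axis=1)<.085]
    if len(q)>100:print(nm,'upper',len(q),fit(q,up,[.571,-.045,-.275],.266,full=True))
    q=v[np.linalg.norm(v-B[:3,3],axis=1)<.085];q=q[(q-B[:3,3])@B[:3,0]>-.02]
    if len(q)>100:print(nm,'lower',len(q),fit(q,lo,[B[0,3],B[1,3],-.275],B[2,3]),fit(q,lo,[B[0,3],B[1,3],-.275],B[2,3],full=True))
print(B[:3,3])
p=cv2.imread('pics/scene_18.png');cv2.imwrite('pics/c18.png',cv2.resize(p[165:265,225:325],None,fx=6,fy=6,interpolation=2))
E
```

```text
t 18.23 hook rel wire mm [-78.9  -3.9  25. ] yaw -0.2698 tilt [-0.07 -0.16] F [-0.8 -0.3 -2.4] q [-0.17 -0.51  2.5  -0.15  0.46  1.78] qd 0.015 w 48.4
w upper 4489 (array([ 0.59857022,  0.00677614, -0.27449353,  0.19112079,  1.54814672,
        0.01598886]), 1467, np.float64(0.0005391612283022918))
w lower 20898 (array([ 0.49856292, -0.02949847, -0.26289732]), 18868, np.float64(0.0008155253622229158)) (array([ 4.96622785e-01, -2.88905944e-02, -2.61185149e-01,  1.39620319e-01,
       -1.55206528e-05,  6.17419449e-02]), 19142, np.float64(0.001081769302386704))
s upper 749 (array([ 0.57210213, -0.0452151 , -0.27392325,  0.2673314 , -0.00457583,
        0.04921071]), 599, np.float64(0.001087419025372952))
s lower 449 (array([ 0.49879085, -0.02731999, -0.28608878]), 389, np.float64(0.0010186369492310209)) (array([ 0.49937571, -0.02685404, -0.2825823 ,  0.14123509,  0.01328962,
        0.03324689]), 407, np.float64(0.0012891198666600129))
t upper 568 (array([ 0.57175643, -0.04429376, -0.27508565,  0.26633787, -0.01270291,
        0.08303287]), 454, np.float64(0.001479529785752911))
t lower 417 (array([ 0.50015958, -0.02747472, -0.23970695]), 365, np.float64(0.0015004015919874887)) (array([ 0.49912066, -0.0254484 , -0.27918405,  0.14072462,  0.01020818,
        0.08972283]), 380, np.float64(0.0017880209305835013))
[ 0.49833779 -0.02818672  0.13902221]
```

View pics/c18.png

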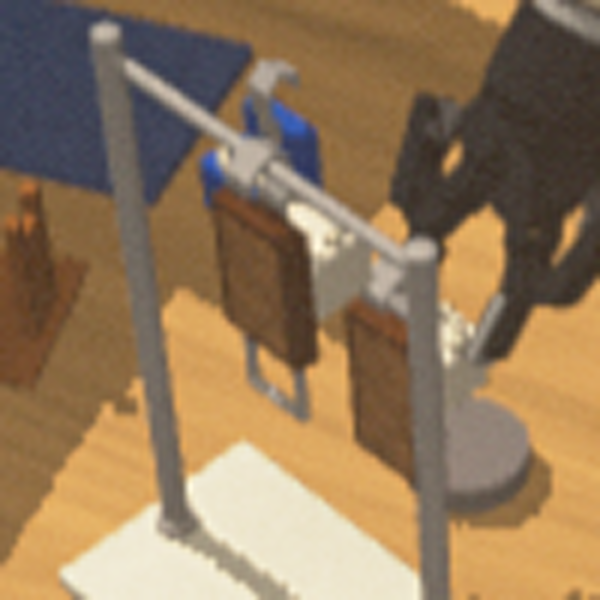

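View pics/wrist_18.png

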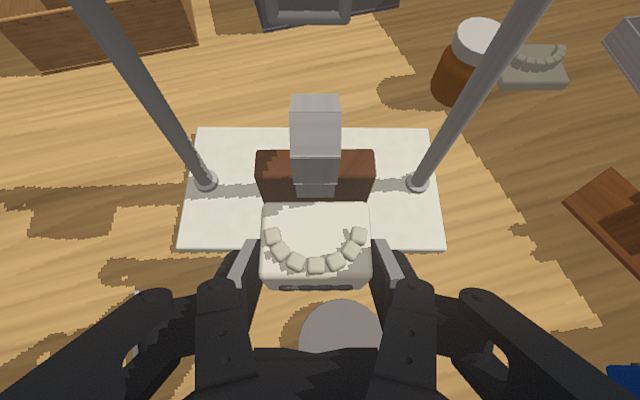

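```bash
python3 - <<'E'
from ls import *
T0,B=lst()
T1=lower_at(-.03,-.0007,.023)@iH2;T2=lower_at(-.001,-.0007,.023)@iH2
rows(T0,T1,6,2);rows(T1,T2,6)
E
```

```text
t 18.38 hook rel wire mm [-78.8  -4.1  25.5] yaw -0.2706 tilt [-0.   -0.15] F [ 0.   0.6 -2. ] q [-0.17 -0.51  2.5  -0.15  0.46  1.78] qd 0.008 w 48.2
6 rows: t [0.55, -0.06, -0.6] w [0.01, -0.0, 0.0] | mm/row 8.2 deg/row 0.05
 end [ 0.5557 -0.0416  0.1254] err mm [0.  0.1 0.3] roterr 0.08 mid [0.54, -0.038, 0.126] q3 [0.524, -0.035, 0.127] [0.548, -0.04, 0.126]
6 rows: t [0.31, -0.0, -0.37] w [-0.0, 0.0, -0.0] | mm/row 4.8 deg/row 0.0
 end [ 0.5835 -0.0495  0.1251] err mm [-0.  0. -0.] roterr 0.0 mid [0.574, -0.047, 0.125] q3 [0.565, -0.044, 0.125] [0.579, -0.048, 0.125]
```

Request:
{"method": "arm_command", "body": {
  "targets": [
    {"tx": 0.55, "ty": -0.06, "tz": -0.6, "wx": 0, "wy": 0, "wz": 0, "fingers": 4},
    {"tx": 0.55, "ty": -0.06, "tz": -0.6, "wx": 0, "wy": 0, "wz": 0, "fingers": 4},
    {"tx": 0.55, "ty": -0.06, "tz": -0.6, "wx": 0, "wy": 0, "wz": 0, "fingers": 4},
    {"tx": 0.55, "ty": -0.06, "tz": -0.6, "wx": 0, "wy": 0, "wz": 0, "fingers": 4},
    {"tx": 0.55, "ty": -0.06, "tz": -0.6, "wx": 0, "wy": 0, "wz": 0, "fingers": 4},
    {"tx": 0.55, "ty": -0.06, "tz": -0.6, "wx": 0, "wy": 0, "wz": 0, "fingers": 4},
    {"tx": 0, "ty": 0, "tz": 0, "wx": 0, "wy": 0, "wz": 0, "fingers": 4},
    {"tx": 0, "ty": 0, "tz": 0, "wx": 0, "wy": 0, "wz": 0, "fingers": 4}
  ]
}}

```text
time: 19.05
ee_pos: [0.5555, -0.041, 0.1249]
tcp_rot: [-0.055, 0.897, -0.123, -0.42]
contact_force: [0.1, -0.1, -2.1]
gripper_width: 0.564
```

```bash
python3 - <<'E'
from ls import *
T0,B=lst()
ws,_=snap('scene','19');wt,_=snap('top','19');w,_=snap('wrist','19')
p=cv2.imread('pics/scene_19.png');cv2.imwrite('pics/c19.png',cv2.resize(p[175:255,230:310],None,fx=7,fy=7,interpolation=2))
rows(T0,lower_at(-.001,-.0007,.023)@iH2,6)
E
```

```text
t 19.05 hook rel wire mm [-30.2   0.1  22.8] yaw -0.2701 tilt [-0.06 -0.15] F [ 0.1 -0.1 -2.1] q [-0.17 -0.33  2.39 -0.17  0.39  1.8 ] qd 0.021 w 48.1
6 rows: t [0.31, 0.01, -0.38] w [0.01, 0.0, 0.0] | mm/row 4.9 deg/row 0.05
 end [ 0.5837 -0.0495  0.1252] err mm [ 0.2 -0.   0.1] roterr 0.1 mid [0.574, -0.047, 0.125] q3 [0.565, -0.044, 0.125] [0.579, -0.048, 0.125]
```

View pics/c19.png

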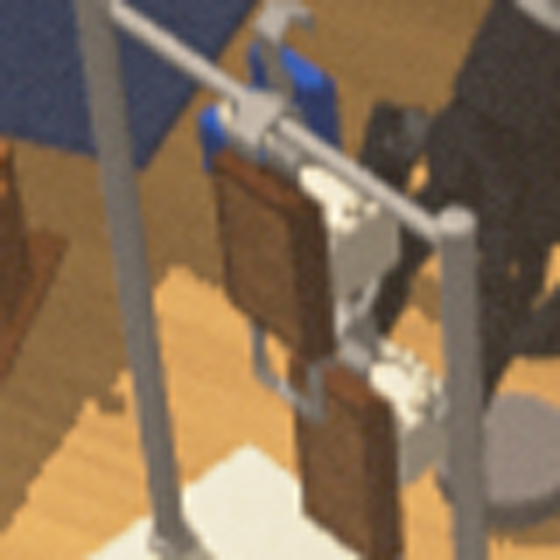

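View pics/wrist_19.png

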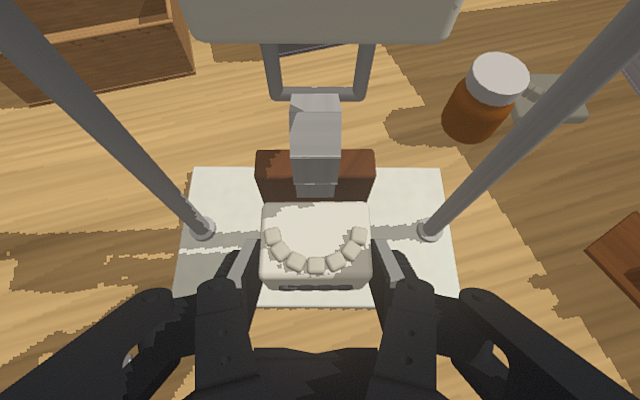

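```bash
python3 - <<'E'
from ls import *
a=np.load('wrist_19.npz');T0=a['T'];W=cloud('wrist',a['d'],T0);B=T0@H2
L=((W-B[:3,3])@B[:3,:3])*1000  # in lower block frame mm
for v,us in((96,(275,285,350,360,370)),(70,(260,266,272,362,368,374)),(100,(300,315,330)),(120,(290,295,315,335,338,342)),(85,(266,270,360,366))):
    for u in us:print(v,u,L[v,u].round(1),end=' ')
    print()
m=np.zeros(L.shape[:2],bool);m[40:104,255:385]=1
q=L[m];q=q[np.isfinite(q[:,0])&(q[:,0]>35)&(q[:,0]<70)&(q[:,2]>30)&(q[:,2]<110)]
print(len(q),q.min(0),q.max(0))
lw=q[(abs(q[:,1])<13)&(q[:,2]<65)];print('low wire med',np.median(lw,0),np.percentile(lw,[5,95],axis=0))
for s in(-1,1):
    sd=q[(s*q[:,1]>10)&(q[:,2]>62)];print('side',s,len(sd),np.median(sd,0),np.percentile(sd,[5,95],axis=0)[:,1])
# hook points
m=np.zeros(L.shape[:2],bool);m[96:195,285:345]=1;h=L[m];h=h[np.isfinite(h[:,0])&(h[:,2]>45)&(h[:,0]<45)]
print('hook',np.percentile(h,[2,50,98],axis=0))
E
```

```text
96 275 [48.4 15.4 52.1] 96 285 [49.1 11.5 51.3] 96 350 [ 49.1 -15.   51.2] 96 360 [ 48.4 -18.9  52. ] 96 370 [ 210.8  -62.6 -137.7] 
70 260 [ 247.7   63.1 -136.3] 70 266 [50.6 17.6 63.9] 70 272 [48.3 15.  66.2] 70 362 [ 48.6 -17.9  65.9] 70 368 [ 48.8 -20.2  65.6] 70 374 [ 249.5  -70.  -138.1] 
100 300 [30.4  4.2 71.2] 100 315 [30.1 -0.7 71.5] 100 330 [29.8 -5.6 71.9] 
120 290 [19.2  6.9 75.4] 120 295 [18.9  5.4 75.8] 120 315 [19.2 -0.7 75.3] 120 335 [18.8 -6.7 76. ] 120 338 [19.7 -7.8 74.7] 120 342 [ 177.3  -30.  -136.8] 
85 266 [ 225.1   54.8 -136.1] 85 270 [48.7 16.7 58.1] 85 360 [ 49.  -18.2  57.7] 85 366 [ 48.8 -20.6  57.8] 
2488 [ 35.00454235 -21.85632697  48.04528878] [53.63281977 18.2915447  78.08238122]
low wire med [50.31122769  2.50062781 52.61118972] [[ 48.26792297 -12.14210196  49.94957823]
 [ 52.5339908   12.67303878  59.1067227 ]]
side -1 541 [ 48.8174539  -18.25207843  70.17935381] [-21.04553513 -15.93468445]
side 1 545 [49.11342312 14.77148757 70.15499649] [12.46145721 17.61872305]
hook [[10.00151989 -8.42451152 50.25820445]
 [14.76496519 -0.69966602 71.1691589 ]
 [32.20333896  6.94492744 77.14581411]]
```

Request:
{"method": "arm_command", "body": {
  "targets": [
    {"tx": 0.31, "ty": 0.02, "tz": -0.37, "wx": 0, "wy": 0, "wz": 0, "fingers": 4},
    {"tx": 0.31, "ty": 0.02, "tz": -0.37, "wx": 0, "wy": 0, "wz": 0, "fingers": 4},
    {"tx": 0.31, "ty": 0.02, "tz": -0.37, "wx": 0, "wy": 0, "wz": 0, "fingers": 4},
    {"tx": 0.31, "ty": 0.02, "tz": -0.37, "wx": 0, "wy": 0, "wz": 0, "fingers": 4},
    {"tx": 0.31, "ty": 0.02, "tz": -0.37, "wx": 0, "wy": 0, "wz": 0, "fingers": 4},
    {"tx": 0.31, "ty": 0.02, "tz": -0.37, "wx": 0, "wy": 0, "wz": 0, "fingers": 4},
    {"tx": 0, "ty": 0, "tz": 0, "wx": 0, "wy": 0, "wz": 0, "fingers": 4},
    {"tx": 0, "ty": 0, "tz": 0, "wx": 0, "wy": 0, "wz": 0, "fingers": 4}
  ]
}}

```text
time: 19.87
ee_pos: [0.5833, -0.0495, 0.1245]
tcp_rot: [-0.055, 0.897, -0.123, -0.42]
contact_force: [-0.7, -0.4, -2.9]
gripper_width: 0.568
```

```bash
python3 - <<'E'
from ls import *
T0,B=lst()
ws,_=snap('scene','20');w,_=snap('wrist','20')
p=cv2.imread('pics/scene_20.png');cv2.imwrite('pics/c20.png',cv2.resize(p[175:255,230:310],None,fx=7,fy=7,interpolation=2))
q=ws[np.linalg.norm(ws-[.571,-.045,.265],axis=1)<.085];print(fit(q,up,[.571,-.045,-.275],.266,full=True))
rows(T0,lower_at(-.0015,0,.004)@iH2,5)
E
```

```text
t 19.87 hook rel wire mm [-1.1 -0.4 22.4] yaw -0.2694 tilt [-0.08 -0.15] F [-0.7 -0.4 -2.9] q [-0.18 -0.24  2.32 -0.16  0.37  1.78] qd 0.016 w 48.5
(array([ 0.57202341, -0.04521863, -0.27029554,  0.26711526, -0.00556733,
        0.05521054]), 598, np.float64(0.0010464172340654675))
5 rows: t [0.28, -0.02, 0.24] w [0.01, 0.0, 0.0] | mm/row 3.7 deg/row 0.07
 end [ 0.5833 -0.0485  0.1061] err mm [ 0.1  0.2 -0. ] roterr 0.13 mid [0.583, -0.049, 0.113] q3 [0.583, -0.049, 0.117] [0.583, -0.049, 0.11]
```

View pics/c20.png

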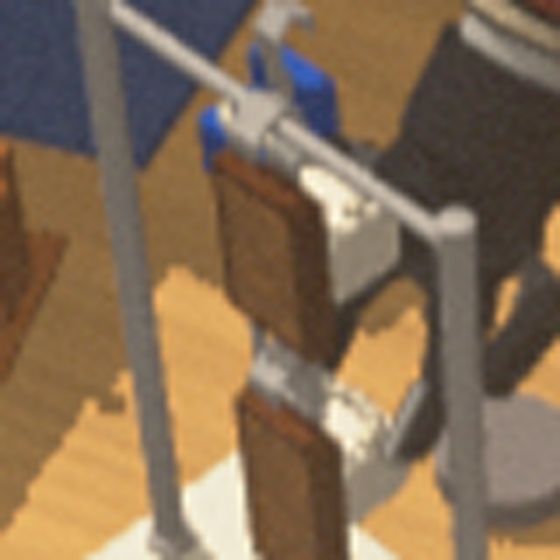

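View pics/wrist_20.png

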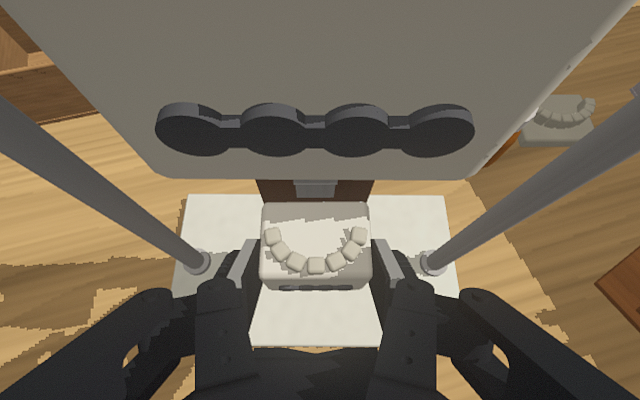

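Request:
{"method": "arm_command", "body": {
  "targets": [
    {"tx": 0.28, "ty": 0, "tz": 0.24, "wx": 0, "wy": 0, "wz": 0, "fingers": 4},
    {"tx": 0.28, "ty": 0, "tz": 0.24, "wx": 0, "wy": 0, "wz": 0, "fingers": 4},
    {"tx": 0.28, "ty": 0, "tz": 0.24, "wx": 0, "wy": 0, "wz": 0, "fingers": 4},
    {"tx": 0.28, "ty": 0, "tz": 0.24, "wx": 0, "wy": 0, "wz": 0, "fingers": 4},
    {"tx": 0.14, "ty": 0, "tz": 0.12, "wx": 0, "wy": 0, "wz": 0, "fingers": 4},
    {"tx": 0, "ty": 0, "tz": 0, "wx": 0, "wy": 0, "wz": 0, "fingers": 4},
    {"tx": 0, "ty": 0, "tz": 0, "wx": 0, "wy": 0, "wz": 0, "fingers": 4}
  ]
}}

```text
time: 20.55
ee_pos: [0.5828, -0.0493, 0.1078]
tcp_rot: [-0.055, 0.897, -0.122, -0.42]
contact_force: [-0.2, -0.5, -2.0]
gripper_width: 0.562
```

```bash
python3 - <<'E'
from ls import *
T0,B=lst()
ws,_=snap('scene','21')
p=cv2.imread('pics/scene_21.png');cv2.imwrite('pics/c21.png',cv2.resize(p[175:265,230:310],None,fx=6,fy=6,interpolation=2))
q=ws[np.linalg.norm(ws-[.571,-.045,.265],axis=1)<.085];print(fit(q,up,[.571,-.045,-.275],.266,full=True))
E
```

```text
t 20.55 hook rel wire mm [-1.7 -0.4  5.7] yaw -0.2693 tilt [-0.07 -0.15] F [-0.2 -0.5 -2. ] q [-0.18 -0.2   2.33 -0.18  0.33  1.81] qd 0.007 w 48.0
(array([ 0.5721161 , -0.04517274, -0.26576173,  0.267338  , -0.00953363,
        0.05415637]), 596, np.float64(0.0011089028352488407))
```

View pics/c21.png

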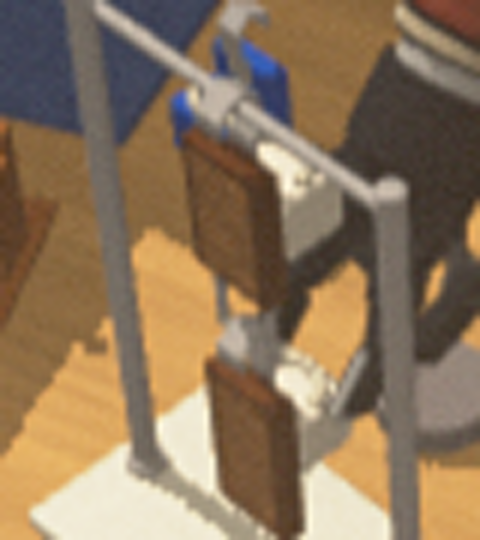

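Hook now sits over the lower wire (scene crop at (240,340)). Lowering in small steps until the wire takes load.

Request:
{"method": "arm_command", "body": {
  "targets": [
    {"tx": 0.15, "ty": 0, "tz": 0.13, "wx": 0, "wy": 0, "wz": 0, "fingers": 4},
    {"tx": 0, "ty": 0, "tz": 0, "wx": 0, "wy": 0, "wz": 0, "fingers": 4},
    {"tx": 0, "ty": 0, "tz": 0, "wx": 0, "wy": 0, "wz": 0, "fingers": 4}
  ]
}}

```text
time: 20.85
ee_pos: [0.5828, -0.0494, 0.1061]
tcp_rot: [-0.055, 0.898, -0.123, -0.42]
contact_force: [-0.8, -0.1, -1.7]
gripper_width: 0.564
```

```bash
python3 -c "
from ls import *
lst()"
```

```text
t 20.85 hook rel wire mm [-1.6 -0.5  4. ] yaw -0.2693 tilt [-0.05 -0.15] F [-0.8 -0.1 -1.7] q [-0.18 -0.2   2.33 -0.18  0.32  1.81] qd 0.003 w 48.2
```

Request:
{"method": "arm_command", "body": {
  "targets": [
    {"tx": 0.12, "ty": 0, "tz": 0.1, "wx": 0, "wy": 0, "wz": 0, "fingers": 4},
    {"tx": 0, "ty": 0, "tz": 0, "wx": 0, "wy": 0, "wz": 0, "fingers": 4},
    {"tx": 0, "ty": 0, "tz": 0, "wx": 0, "wy": 0, "wz": 0, "fingers": 4}
  ]
}}

```text
time: 21.1
ee_pos: [0.5829, -0.0494, 0.1046]
tcp_rot: [-0.055, 0.898, -0.122, -0.42]
contact_force: [0.3, 0.3, -2.3]
gripper_width: 0.566
```

```bash
python3 -c "
from ls import *
lst()"
```

```text
t 21.1 hook rel wire mm [-1.6 -0.4  2.5] yaw -0.2692 tilt [-0.04 -0.15] F [ 0.3  0.3 -2.3] q [-0.18 -0.2   2.33 -0.19  0.32  1.81] qd 0.003 w 48.4
```

Request:
{"method": "arm_command", "body": {
  "targets": [
    {"tx": 0.12, "ty": 0, "tz": 0.1, "wx": 0, "wy": 0, "wz": 0, "fingers": 4},
    {"tx": 0, "ty": 0, "tz": 0, "wx": 0, "wy": 0, "wz": 0, "fingers": 4},
    {"tx": 0, "ty": 0, "tz": 0, "wx": 0, "wy": 0, "wz": 0, "fingers": 4}
  ]
}}

```text
time: 21.35
ee_pos: [0.5838, -0.0495, 0.1041]
tcp_rot: [-0.055, 0.898, -0.122, -0.419]
contact_force: [0.5, 0.6, 1.9]
gripper_width: 0.566
```

```bash
python3 -c "
from ls import *
lst()
ws,_=snap('scene','22')
p=cv2.imread('pics/scene_22.png');cv2.imwrite('pics/c22.png',cv2.resize(p[175:265,230:310],None,fx=6,fy=6,interpolation=2))
"
```

```text
t 21.35 hook rel wire mm [-0.9 -0.3  2.1] yaw -0.2691 tilt [ 0.08 -0.14] F [0.5 0.6 1.9] q [-0.18 -0.19  2.33 -0.19  0.31  1.81] qd 0.004 w 48.3
```

View pics/c22.png

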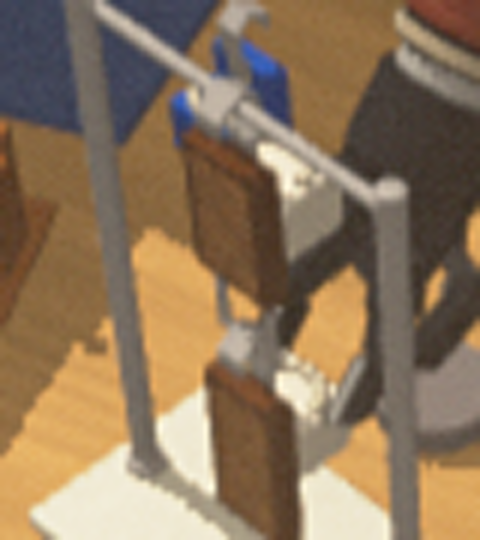

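Request:
{"method": "arm_command", "body": {
  "targets": [
    {"tx": 0, "ty": 0, "tz": 0, "wx": 0, "wy": 0, "wz": 0, "fingers": 5.1},
    {"tx": 0, "ty": 0, "tz": 0, "wx": 0, "wy": 0, "wz": 0, "fingers": 5.4},
    {"tx": 0, "ty": 0, "tz": 0, "wx": 0, "wy": 0, "wz": 0, "fingers": 6},
    {"tx": 0, "ty": 0, "tz": 0, "wx": 0, "wy": 0, "wz": 0, "fingers": 7},
    {"tx": 0, "ty": 0, "tz": 0, "wx": 0, "wy": 0, "wz": 0, "fingers": 8.5},
    {"tx": 0, "ty": 0, "tz": 0, "wx": 0, "wy": 0, "wz": 0, "fingers": 8.5},
    {"tx": 0, "ty": 0, "tz": 0, "wx": 0, "wy": 0, "wz": 0, "fingers": 8.5},
    {"tx": 0, "ty": 0, "tz": 0, "wx": 0, "wy": 0, "wz": 0, "fingers": 8.5}
  ]
}}

```text
time: 22.07
ee_pos: [0.5828, -0.0493, 0.103]
tcp_rot: [-0.055, 0.898, -0.123, -0.42]
contact_force: [-0.0, -0.6, -0.5]
gripper_width: 0.994
```

```bash
python3 -c "
from ls import *
lst()
ws,_=snap('scene','23');w,_=snap('wrist','23')
p=cv2.imread('pics/scene_23.png');cv2.imwrite('pics/c23.png',cv2.resize(p[175:265,230:310],None,fx=6,fy=6,interpolation=2))
"
```

```text
t 22.07 hook rel wire mm [-1.6 -0.5  0.9] yaw -0.2693 tilt [-0.05 -0.15] F [-0.  -0.6 -0.5] q [-0.18 -0.19  2.33 -0.19  0.31  1.81] qd 0.003 w 84.9
```

View pics/c23.png

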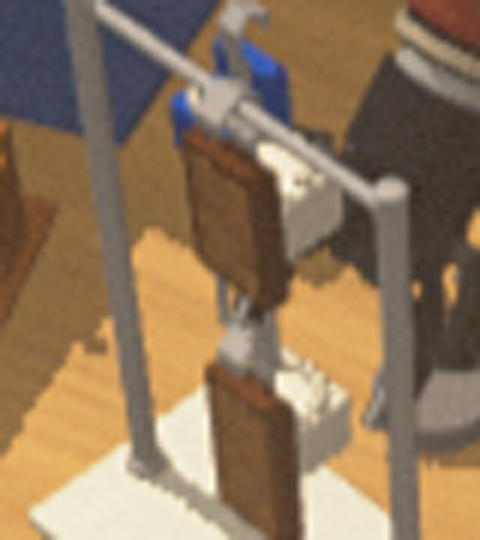

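View pics/wrist_23.png

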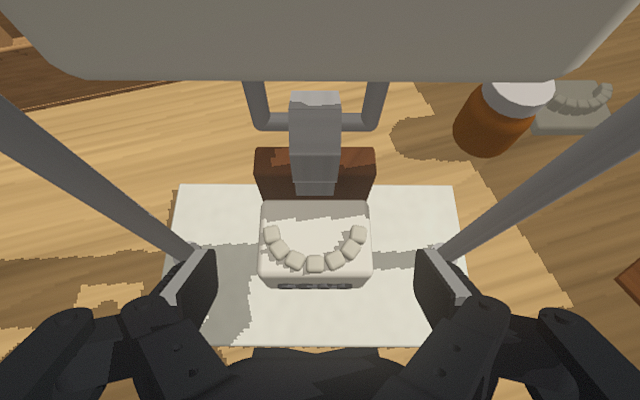

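Request:
{"method": "arm_command", "body": {
  "targets": [
    {"tx": -0.4, "ty": 0, "tz": 0.1, "wx": 0, "wy": 0, "wz": 0, "fingers": 8.5},
    {"tx": -0.7, "ty": 0, "tz": 0.2, "wx": 0, "wy": 0, "wz": 0, "fingers": 8.5},
    {"tx": -1, "ty": 0, "tz": 0.3, "wx": 0, "wy": 0, "wz": 0, "fingers": 8.5},
    {"tx": -1.3, "ty": 0, "tz": 0.4, "wx": 0, "wy": 0, "wz": 0, "fingers": 8.5},
    {"tx": -1.3, "ty": 0, "tz": 0.4, "wx": 0, "wy": 0, "wz": 0, "fingers": 8.5},
    {"tx": -1.3, "ty": 0, "tz": 0.4, "wx": 0, "wy": 0, "wz": 0, "fingers": 8.5},
    {"tx": -1, "ty": 0, "tz": 0.4, "wx": 0, "wy": 0, "wz": 0, "fingers": 8.5},
    {"tx": 0, "ty": 0, "tz": 0, "wx": 0, "wy": 0, "wz": 0, "fingers": 8.5}
  ]
}}

```text
time: 22.83
ee_pos: [0.5229, -0.0324, 0.1438]
tcp_rot: [-0.055, 0.898, -0.122, -0.419]
contact_force: [-0.5, -0.9, -0.0]
gripper_width: 0.999
```

```bash
cat > fin.py <<'E'
from ls import *
import sys
tag=sys.argv[1];lst()
ws,_=snap('scene',tag);wt,_=snap('top',tag);w,_=snap('wrist',tag)
for nm,v in(('s',ws),('t',wt),('w',w)):
    for n2,f,c in(('upper',up,[.571,-.045,.266]),('lower',lo,[.573,-.045,.116])):
        q=v[np.linalg.norm(v-c,axis=1)<.085]
        if len(q)>150:x=fit(q,f,[c[0],c[1],-.275],c[2],full=True);print(nm,n2,x[0].round(4),x[1:])
p=cv2.imread(f'pics/scene_{tag}.png');cv2.imwrite(f'pics/c{tag}.png',cv2.resize(p[165:285,220:330],None,fx=5,fy=5,interpolation=2))
E
python3 fin.py 24
```

```text
t 22.83 hook rel wire mm [-64.1  -0.4  41.7] yaw -0.2688 tilt [ 0.06 -0.13] F [-0.5 -0.9 -0. ] q [-0.16 -0.49  2.45 -0.15  0.49  1.78] qd 0.055 w 85.4
s upper [ 0.5714 -0.045  -0.2654  0.2675  0.0011  0.059 ] (578, np.float64(0.0010351738264705308))
s lower [ 0.5742 -0.0459 -0.2624  0.1182 -0.004   0.0309] (578, np.float64(0.0010244723696606092))
t upper [ 0.5713 -0.0442 -0.2842  0.2666 -0.0254  0.0861] (457, np.float64(0.0013866020069808298))
t lower [ 0.5739 -0.046  -0.2658  0.1165  0.0492  0.1148] (157, np.float64(0.0011797756314255413))
w upper [ 0.5674 -0.0434 -0.278   0.2317 -0.0097  0.2048] (5781, np.float64(0.000978680202531521))
w lower [ 0.5722 -0.0468 -0.2638  0.1166  0.006   0.0468] (10584, np.float64(0.0009268227133343502))
```

View pics/c24.png

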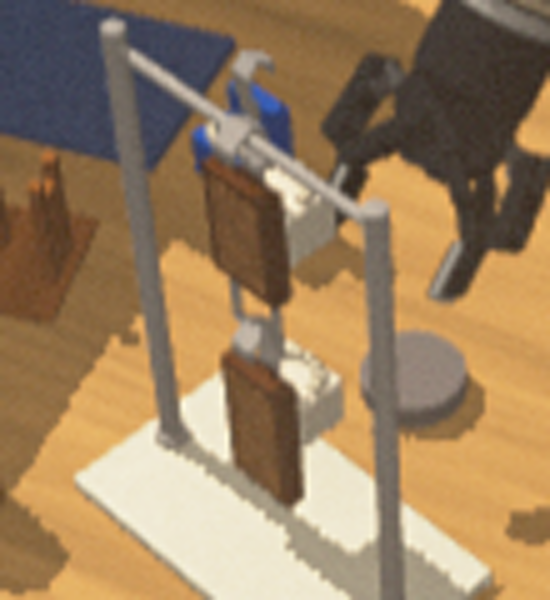

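View pics/wrist_24.png

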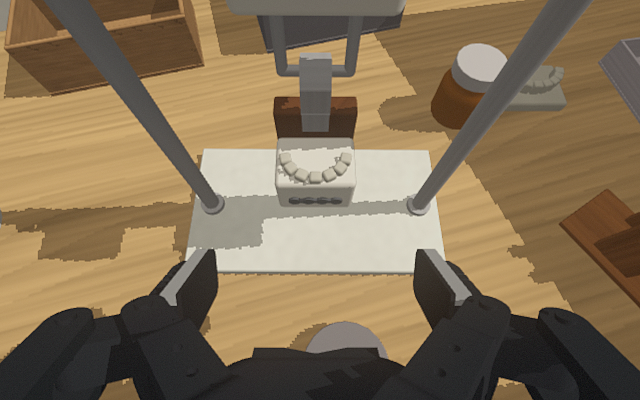

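Request:
{"method": "arm_command", "body": {
  "targets": [
    {"tx": -1, "ty": 0, "tz": 0, "wx": 0, "wy": 0, "wz": 0, "fingers": 8.5},
    {"tx": -1, "ty": 0, "tz": 0, "wx": 0, "wy": 0, "wz": 0, "fingers": 8.5},
    {"tx": -1, "ty": 0, "tz": 0, "wx": 0, "wy": 0, "wz": 0, "fingers": 8.5},
    {"tx": 0, "ty": 0, "tz": 0, "wx": 0, "wy": 0, "wz": 0, "fingers": 8.5},
    {"tx": 0, "ty": 0, "tz": 0, "wx": 0, "wy": 0, "wz": 0, "fingers": 8.5},
    {"tx": 0, "ty": 0, "tz": 0, "wx": 0, "wy": 0, "wz": 0, "fingers": 8.5},
    {"tx": 0, "ty": 0, "tz": 0, "wx": 0, "wy": 0, "wz": 0, "fingers": 8.5},
    {"tx": 0, "ty": 0, "tz": 0, "wx": 0, "wy": 0, "wz": 0, "fingers": 8.5}
  ]
}}

```text
time: 23.65
ee_pos: [0.5047, -0.0276, 0.1647]
tcp_rot: [-0.055, 0.897, -0.123, -0.421]
contact_force: [-0.3, 0.5, 0.6]
gripper_width: 0.996
```

Request:
{"method": "arm_command", "body": {
  "targets": [
    {"tx": 0, "ty": 0, "tz": 0, "wx": 0, "wy": 0, "wz": 0, "fingers": 8.5},
    {"tx": 0, "ty": 0, "tz": 0, "wx": 0, "wy": 0, "wz": 0, "fingers": 8.5},
    {"tx": 0, "ty": 0, "tz": 0, "wx": 0, "wy": 0, "wz": 0, "fingers": 8.5},
    {"tx": 0, "ty": 0, "tz": 0, "wx": 0, "wy": 0, "wz": 0, "fingers": 8.5},
    {"tx": 0, "ty": 0, "tz": 0, "wx": 0, "wy": 0, "wz": 0, "fingers": 8.5},
    {"tx": 0, "ty": 0, "tz": 0, "wx": 0, "wy": 0, "wz": 0, "fingers": 8.5},
    {"tx": 0, "ty": 0, "tz": 0, "wx": 0, "wy": 0, "wz": 0, "fingers": 8.5},
    {"tx": 0, "ty": 0, "tz": 0, "wx": 0, "wy": 0, "wz": 0, "fingers": 8.5}
  ]
}}

```text
time: 24.32
ee_pos: [0.5049, -0.0276, 0.1657]
tcp_rot: [-0.055, 0.898, -0.123, -0.42]
contact_force: [-0.0, -0.3, 0.9]
gripper_width: 0.994
```

```bash
python3 fin.py 25; python3 - <<'E'
from h import *
a=cv2.imread('pics/scene_24.png').astype(int);b=cv2.imread('pics/scene_25.png').astype(int)
d=abs(a-b).max(2)[180:280,230:300];print('diff scene24-25 around plaques',np.percentile(d,[50,95,99.5]))
o=cv2.imread('pics/scene0.png').astype(int)
for n,(x,y,w,h) in dict(mug=(350,305,45,50),jar=(195,240,30,35),probe=(330,235,35,45),cast=(172,240,28,28),tape=(290,230,28,22)).items():
    print(n,np.percentile(abs(o-b).max(2)[y:y+h,x:x+w],[50,95]))
E
```

```text
t 24.32 hook rel wire mm [-82.6  -0.7  63.6] yaw -0.2693 tilt [-0.04 -0.15] F [-0.  -0.3  0.9] q [-0.16 -0.6   2.47 -0.14  0.58  1.77] qd 0.002 w 84.9
s upper [ 0.5716 -0.045  -0.269   0.2676 -0.0139  0.0692] (590, np.float64(0.0010756384654082539))
s lower [ 0.5741 -0.0458 -0.2594  0.1182  0.0013  0.028 ] (570, np.float64(0.001072080696308909))
t upper [ 0.5707 -0.0453 -0.2602  0.2666 -0.0218  0.0897] (457, np.float64(0.0013912269510943723))
t lower [ 0.5733 -0.0462 -0.2569  0.1165  0.0551  0.2209] (158, np.float64(0.0013461349840126861))
w upper [ 0.5676 -0.0442 -0.2813  0.2379 -0.0268  0.2141] (6724, np.float64(0.0012335923893016607))
w lower [ 0.5724 -0.046  -0.2693  0.1166 -0.0013  0.0461] (8245, np.float64(0.0009215603746344564))
diff scene24-25 around plaques [ 3.     9.    86.005]
mug [12. 16.]
jar [10. 16.]
probe [13. 65.]
cast [10. 14.]
tape [10.   15.25]
```

View pics/scene_25.png

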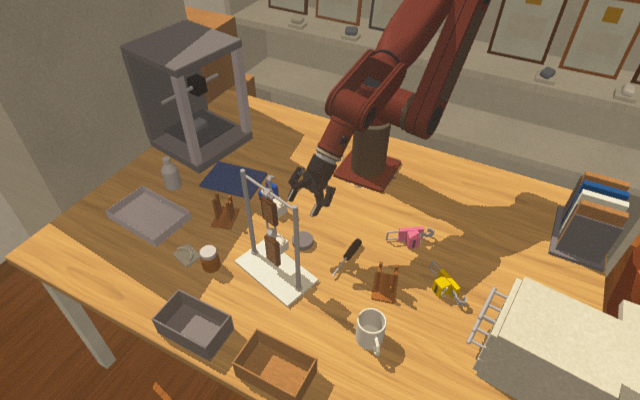

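```bash
python3 -c "
from station import env
print(env.finish_job())"
```

```text
the job is handed in; nothing more can be done
None
```

I hung the shorter plaque by its hook on the stand's bar. Then I hung the taller plaque on its wire loop, backed the arm away, and handed the job in at about 24.5 s. No verdict came back.

**Upper plaque:** its hook sits about 1 mm from the bar front to back. It is about 5 mm above the bar's axis and near the middle of the bar.

**Lower plaque:** its hook sits on the loop wire within about 2 mm of centre. It is about 3 to 4 mm above the wire's axis.

**Load and stillness:** at each hanging the wrist force showed the bar or wire taking load before I let go. Two scene views 1.5 s apart showed the plaques in the same place.

**Other objects:** the mug, jar, cast and roll look unchanged from the first picture. The hand instrument's patch differs in places, which I took to be a moving shadow; its outline is where it was.

**Checks that disagreed:**
- **Lean, partly hidden views:** the last wrist-camera fit of the upper plaque (0.21 rad lean) and the top-camera fit of the lower one (0.22 rad) were over the 0.2 rad limit. I did not trust either, because each plaque was mostly out of view.
- **Lean, clear views:** the other fits read 0.03 to 0.09 rad, which is about what they read when the plaques stood upright.
- **Loop height:** the loop wire took load 1 to 2 mm lower than I had worked out, which is within the calibration error.

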